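Tip the teaspoon out of the tall holder into the lunch box

TASK

Pack the teaspoon for lunch: slide the green cover of the lunch box all the way open, then take the tall blue holder and tip it low over the bay this uncovers, so that the teaspoon lying deep inside slides gently out and lies flat in the bay, not dropped from a height. Put the holder back as it was in its slanted wooden stand, and slide the cover fully shut over the spoon. Do not disturb the pepper mill, the glass of juice or the honey jar.

Things in the scene. Friction and masses are not known exactly. Their poses are not given: they have to be found in the camera images.
- holder: Tall square pot of blue plastic: 52 x 52 mm outside, 210 mm long, walls 4 mm, 0.15 kg, one end open. Origin: centre of the outside of its closed end; z runs to its mouth. Starts leaning in the stand, mouth up, z 45 degrees from vertical towards the stand's +x, y level along the stand's y, -x face looking up and out. Grip it across y, mid-length and firmly (else it pivots), tool tilted.
- teaspoon: Slippery steel teaspoon, 139 x 30 x 10 mm, 0.04 kg, friction about 0.22: it slides when the pot's mouth points about 15 degrees below level, surely at 30. Origin: centre of its underside; x along its length, z through its thickness. Starts inside the holder, against its closed end and along its lower (+x) wall, its upper end about 63 mm below the mouth, too deep for the fingers.
- stand: Fixed wooden easel, 90 mm wide, origin on the worktop; open front (-x), back board leaning 45 degrees from vertical to +x. The holder rests on a ledge square to the board, between two cheeks (5 mm play each side; 58 mm up from the ledge along the board, 36 mm forward of it), behind a lip 12 mm high, 6 mm before the holder. Put the holder in by lowering it along the board.
- stand_seat (a point): Point on the stand's ledge where the centre of the holder's closed end rests; 50 mm before the stand's origin along its x and 46 mm above the worktop; axes as the stand's.
- lunch_box: Grey plastic lunch box fixed to the worktop, 176 (x) x 207 (y) mm, walls 36 mm high, rails along its two short ends (y = -0.1 and +0.1) up to 48 mm. Two equal bays, 80 (x) x 190 (y) mm, floor 5 mm thick: the cutlery bay on its +x side and an empty bay on its -x side. Origin: centre of its underside.
- cutlery_bay (a point): Centre of the floor of the cutlery bay (80 x 190 mm, long side along y), 5 mm above the worktop; axes as the box's.
- cover (a joint): Slide of the green cover in m: 0 is fully shut over the cutlery bay, 0.087 is fully open (the cover then lies over the other bay). Grows towards the box's -x. Stops at both ends; friction about 1.5 N, it stays where it is left. It may start slightly open.
- cover_grip (a point): Middle of the upright grip rib on the cover: 12 mm thick (along the box's x), 70 mm long (along its y), 22 mm high, its top 11 mm above this point and the cover's upper face 11 mm below it. It moves with the cover.
- pepper_mill: Wooden pepper mill, 58 mm across, 150 mm tall, standing beyond one end of the lunch box; origin centre of its underside. Must not be disturbed: too tall for the holder to be tipped over it.
- juice_glass: Glass of orange juice, 76 mm across, 95 mm tall, standing beyond the other end of the lunch box; origin centre of its underside. Must not be disturbed.
- honey_jar: Honey jar, 61 mm across, 111 mm tall, standing behind the stand; origin centre of its underside. Must not be disturbed.
- holder_mouth (a point): Centre of the holder's open mouth, 210 mm from its origin along its z; axes as the holder's.
Not all that is in view belongs to the job. There is more than one size of the holder; the one meant has the size given above.

How it is judged:
On the way, in this order (a step that is already met when the one before it is completed fails the run):
1. the cover is slid all the way open (value of joint cover above 0.08 m), for 0.2 s.
2. the teaspoon lies in the cutlery bay, with the cover still open (x of teaspoon in the frame of cutlery_bay between -0.042 and 0.042 m and y of teaspoon in the frame of cutlery_bay between -0.095 and 0.095 m and z of teaspoon in the frame of cutlery_bay between -0.004 and 0.026 m and value of joint cover above 0.07 m and linear speed of teaspoon below 0.05 m/s), for 0.2 s.
At the end, for the whole second after the job is handed in: The teaspoon lies at rest flat in the cutlery bay (its origin within the bay and less than 26 mm above its floor), the cover is shut to within 6 mm, and the holder rests in the stand, mouth up, its closed end within 14 mm of the seat and leaning along the back board to within about 6 degrees (x of teaspoon in the frame of cutlery_bay between -0.042 and 0.042 m and y of teaspoon in the frame of cutlery_bay between -0.095 and 0.095 m and z of teaspoon in the frame of cutlery_bay between -0.004 and 0.026 m and value of joint cover below 0.006 m and distance between holder and stand_seat below 0.014 m and angle between the z axis of holder and the z axis of stand, either way round between 0.685 and 0.885 rad and x of holder_mouth in the frame of stand_seat above 0.12 m and z of holder_mouth in the frame of stand_seat above 0.12 m and linear speed of each of holder, teaspoon below 0.02 m/s); the robot touches nothing.
It fails at once if pepper mill disturbed (moved more than 25 mm or tipped) (distance of pepper_mill from where it was at the start of the episode above 0.025 m or angle between pepper_mill's own z axis and vertical above 0.35 rad).
It fails at once if juice glass disturbed (moved more than 25 mm or tipped) (distance of juice_glass from where it was at the start of the episode above 0.025 m or angle between juice_glass's own z axis and vertical above 0.35 rad).
It fails at once if honey jar disturbed (moved more than 25 mm or tipped) (distance of honey_jar from where it was at the start of the episode above 0.025 m or angle between honey_jar's own z axis and vertical above 0.35 rad).
It fails at once if the teaspoon is let out of the holder high up (its middle 50 mm or more outside the mouth while more than 140 mm above the worktop) (z of teaspoon in the frame of holder above 0.26 m and height (world z) of teaspoon above 0.14 m).
It also fails if it takes over 72 s, if anything falls off the work surface, if the arm or the gripper's body presses on something with over 40 N, if the wrist force passes 120 N, or if a joint passes its speed limit or range.

ROBOT

A 7-joint arm with a two-finger parallel gripper is mounted at the origin on a cart in front of the work surface, level with it; the furniture and walls round the work are solid. World frame = base frame: x ahead of the robot, y to its left, z up, the work surface at z = 0. Lengths are in m, angles in rad, forces in N, time in s.
With the tool pointing down it reaches from about 0.425 to 0.925 m from the base axis. Payload 6.8 kg.
Tool frame: the origin (TCP) lies at the very end of the fingers, on their centre line; the grasp point (between the pads) lies 19 mm behind it; z points along the fingers, y is the line along which they close (so a half turn about z gives the same grasp; the last joint's range is limited). The gripper opens to 85 mm and grips with 20 to 120 N. Pads are 22 mm wide; open, the fingers measure 114 mm over their backs; the gripper's body (76 mm by 85 mm) begins 54 mm behind the grasp point. The pads swing forward as they close: fully open they stand 13 mm farther back than shut.
Start: joints at [1.224, 0.477, 0.022, 1.555, -0.011, 1.109, -0.083], TCP at [0.16, -0.656, 0.231] pointing down, gripper open.
Joint ranges: [-2.96, 2.96], [-0.34, 2.1], [-1.41, 1.46], [0.24, 2.44], [-1.37, 4.51], [0.17, 1.92], [-2.96, 2.96]. Speed limits (rad/s): [2.39, 2.39, 3.14, 3.14, 3.14, 3.14, 3.14].

INTERFACE

Orientations are given as a unit quaternion [w, x, y, z].
In Python, from station import bot gives the robot as it stands. The module is installed in compiled form; this text tells all that it offers.
- The arm moves only by the shell command python3 -m jog 'ROWS' [OPENING] [FORCE]. ROWS is JSON, a list of rows, each a list of 4 numbers: the shift along the tool's x, y, z in cm, then the turn about the tool's z in rad. In form: [[x, y, z, spin], ...]. A call has 1 to 20 rows; each row is the pose to reach, as a shift and turn from the pose commanded when the call began, along the tool's axes at that moment; what a row does not reach only later rows make up. A row lasts 1/12 s, in which the tool goes at most 41.7 mm and 7.16 degrees, less where a joint would pass 70% of its speed; a pose out of reach is approached as far as the arm can. A call with a gripper value outside its range is refused whole. OPENING is the closure, from -1 (fully open) to 1 (shut), set as the call begins (- or left out, the last holds). The fingers move at their own pace and stop on an object; FORCE is the grip in N (left out, the last holds). Time passes only in rows, so rows that repeat a pose let the fingers close. It gives the time, the measured TCP pose, the force, the opening and the grip force at its end, in the units of the state.
- bot.get_obs(): the state, without advancing time (a new reading comes with each control period).
- bot.read_camera(name): name is "scene" or "top" or "wrist"; returns a dict with "pixels" (480x640x3 uint8, red, green, blue), "depth" (480x640 float32, m along the optical axis (not along the pixel's ray), 0 where there is no reading), "fovy" (degrees; the focal length in pixels is half the picture's height over the tangent of half this angle, whatever the lens; pixels are square), "cx", "cy" (the principal point, pixels), "pose" (4x4, takes a point from camera to world coordinates). Camera axes: x right, y down, z forward; pixel columns grow to the right and rows downward; lengths in m; the calibration is good to about 2 mm. The wrist camera is an equidistant fisheye: a pixel r from the principal point sees the ray r / f radians off the axis. A picture is of the moment at which its call begins.
- bot.hand_in(): hands the job in; it is judged then, once.
The state is a dict: "t": time; "q": joint angles; "joint_vel": joint speeds; "joint_torque": joint torques, N m; "eef_pos": TCP position; "tool_rot": TCP orientation; "contact_force": force on the tool from outside, world axes, zero at the start; "torque": the same for the moment, N m; "gripper_width": opening from 0.0 (shut) to 1.0 (fully open); "grasp_force": force on a finger pad.
Only numpy, scipy, OpenCV 4.12 (cv2) and the standard library are available. Lean on these libraries where they do the work, as an engineer would, in place of code of your own. Each camera call takes 0.05 s, during which the arm holds its last target. There are 200 camera calls.

## Working session

There is one attempt and no reset: what is moved stays moved. The work goes in short steps, Python scripts to look and compute and a shell command to move; the robot and the scene stay as the last step left them, time stands still between calls to the robot, and variables do not carry over. Pictures are saved under pics/ and viewed, at most 10 in all, crops included, and the job is handed in when it is done.

```bash
mkdir -p pics; ls; cat > h.py <<'E'
import numpy as np, cv2
from station import bot
def pts(c):
    f=240/np.tan(np.radians(c["fovy"])/2); v,u=np.mgrid[:480,:640]; d=c["depth"]
    P=np.stack([(u-c["cx"])/f*d,(v-c["cy"])/f*d,d],-1)
    return P@c["pose"][:3,:3].T+c["pose"][:3,3]
E
python3 - <<'E'
from h import *
for n in("scene","top"):
    c=bot.read_camera(n); cv2.imwrite(f"pics/{n}0.png",c["pixels"][:,:,::-1]); np.savez(n+"0.npz",**c)
    print(n,c["fovy"],c["pose"].round(3).tolist())
o=bot.get_obs(); print(o)
E
```

```text
pics
scene 53.507592250155014 [[-0.566, -0.521, 0.639, -0.36], [-0.824, 0.369, -0.43, 0.679], [-0.012, -0.77, -0.638, 1.086], [0.0, 0.0, 0.0, 1.0]]
top 44.8421429205306 [[-0.024, -0.99, 0.139, 0.405], [-1.0, 0.023, -0.008, 0.043], [0.005, -0.139, -0.99, 1.508], [0.0, 0.0, 0.0, 1.0]]
{'t': 0.1, 'q': array([ 1.22388714,  0.47771997,  0.02234   ,  1.55636329, -0.01147188,
        1.10930304, -0.08307938]), 'joint_vel': array([-0.00049366, -0.00112446,  0.00123465, -0.00289421, -0.00092274,
        0.00179639,  0.0016015 ]), 'joint_torque': array([ 3.12119068e-03, -5.97772443e+01,  1.61293253e+00, -2.81961286e+01,
        1.27571283e-02,  4.98631343e-03, -1.79442407e-05]), 'eef_pos': array([ 0.15952242, -0.65532196,  0.23041668]), 'tool_rot': array([-8.14987291e-04,  9.92876091e-01,  1.19148539e-01, -1.70932433e-04]), 'contact_force': array([0.21992447, 0.05036376, 0.26212027]), 'torque': array([-0.0340041 , -0.06156233,  0.00873322]), 'grasp_force': 0.0, 'gripper_width': 1.0011269955084807}
```

View pics/top0.png

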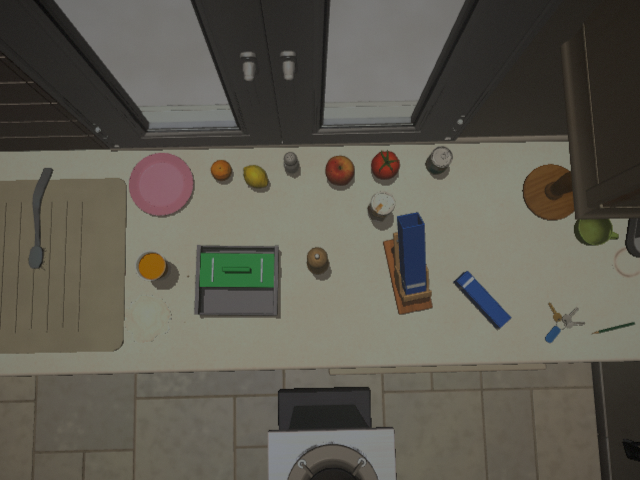

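View pics/scene0.png

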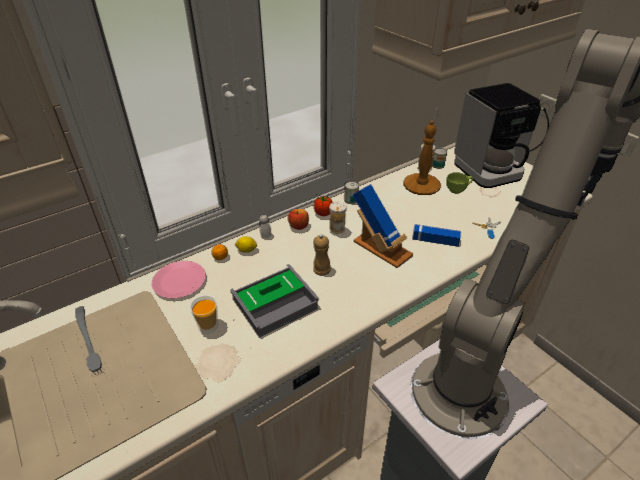

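```bash
python3 - <<'E'
from h import *
R={}
for n in("top","scene"):
    c=dict(np.load(n+"0.npz")); P=pts(c); h=cv2.cvtColor(c["pixels"],cv2.COLOR_RGB2HSV).astype(int)
    ok=c["depth"]>0
    g=ok&(abs(h[...,0]-60)<12)&(h[...,1]>150)&(P[...,2]>.02)&(P[...,2]<.09)&(P[...,1]>.05)
    b=ok&(abs(h[...,0]-112)<12)&(h[...,1]>120)&(P[...,2]>.005)&(P[...,0]>.3)
    G=P[g]; print(n,"green z pct",np.percentile(G[:,2],[2,20,50,80,98,100]).round(4))
    lo=G[G[:,2]<np.percentile(G[:,2],50)+.005]; hi=G[G[:,2]>np.percentile(G[:,2],50)+.016]
    print(" plate rect",[np.round(x,4) for x in cv2.minAreaRect(lo[:,:2].astype(np.float32))],"rib",hi.mean(0).round(4),[np.round(x,4) for x in cv2.minAreaRect(hi[:,:2].astype(np.float32))])
    k,l,s,_=cv2.connectedComponentsWithStats(b.astype(np.uint8))
    for i in range(1,k):
        if s[i,4]>150:
            Q=P[l==i]; m=Q.mean(0); U,S,V=np.linalg.svd(Q-m,full_matrices=False); q=(Q-m)@V.T
            print(" blue",s[i].tolist(),m.round(3),V.round(3).tolist(),np.ptp(q,0).round(3))
    print(" table z",np.median(P[ok&(abs(P[...,2])<.02)&(P[...,0]>.3)&(P[...,0]<.7)][:,2]).round(4))
    # box walls: grey
    w=ok&(h[...,1]<60)&(h[...,2]<120)&(P[...,2]>.028)&(P[...,2]<.056)&(P[...,0]>.35)&(P[...,0]<.65)&(P[...,1]>.05)&(P[...,1]<.4)
    r=cv2.minAreaRect(P[w][:,:2].astype(np.float32)); print(" box",w.sum(),[np.round(x,4) for x in r])
    if n=="top": pix={"mill":(317,260),"glass":(152,266),"honey":(382,205)}
    else: pix={"mill":(321,255),"glass":(205,312),"honey":(338,217)}
    for nm,(u,v) in pix.items():
        p=P[v,u]; m=ok&(np.hypot(*(P[...,:2]-p[:2]).transpose(2,0,1))<.06)&(P[...,2]>.03); print(" ",nm,P[m][:,:2].min(0).round(3),P[m][:,:2].max(0).round(3),P[m][:,2].max().round(3))
    # wood
    wd=ok&(h[...,0]<18)&(h[...,1]>110)&(P[...,1]>-.4)&(P[...,1]<-.05)&(P[...,0]>.3)&(P[...,0]<.62)&(P[...,2]>.004)
    Q=P[wd]; base=Q[Q[:,2]<.03]; print(" wood base",[np.round(x,4) for x in cv2.minAreaRect(base[:,:2].astype(np.float32))],"zmax",Q[:,2].max().round(3))
c=dict(np.load("top0.npz"));im=c["pixels"][190:340,360:530,::-1]
s=dict(np.load("scene0.npz"))["pixels"][170:290,330:480,::-1]
cv2.imwrite("pics/crop.png",np.hstack([cv2.resize(im,(400,353)),cv2.resize(s,(400,353))]))
E
```

```text
top green z pct [0.0377 0.0403 0.057  0.0636 0.0675 0.0688]
 plate rect [array([0.5499, 0.2581]), array([0.1166, 0.0661]), np.float64(88.7109)] rib [nan nan nan] [array([0., 0.]), array([0., 0.]), np.float64(0.0)]
 blue [397, 213, 29, 72, 1406] [ 0.583 -0.202  0.157] [[-0.801, -0.136, -0.584], [0.592, -0.324, -0.737], [-0.089, -0.936, 0.34]] [0.182 0.072 0.062]
 blue [464, 280, 47, 47, 771] [ 0.456 -0.403  0.039] [[-0.762, -0.647, 0.003], [0.647, -0.762, -0.009], [-0.008, 0.005, -1.0]] [0.131 0.04  0.021]
 table z 0.0004
 box 932 [array([0.5305, 0.2617]), array([0.2785, 0.1761]), np.float64(88.2817)]
  mill [ 0.544 -0.003] [0.597 0.048] 0.154
  glass [0.529 0.393] [0.604 0.469] 0.102
  honey [ 0.645 -0.183] [ 0.735 -0.111] 0.19
 wood base [array([ 0.5336, -0.211 ]), array([0.1859, 0.0896]), np.float64(9.3669)] zmax 0.139
scene green z pct [0.0359 0.0388 0.0409 0.0435 0.0629 0.0663]
 plate rect [array([0.5509, 0.2247]), array([0.1863, 0.0905]), np.float64(88.7798)] rib [0.5499 0.2296 0.0616] [array([0.5503, 0.2289]), array([0.016 , 0.0693]), np.float64(2.163)]
 blue [353, 185, 44, 52, 1051] [ 0.571 -0.192  0.144] [[-0.715, -0.148, -0.683], [-0.263, -0.849, 0.459], [0.647, -0.508, -0.568]] [0.176 0.073 0.054]
 blue [421, 226, 40, 20, 526] [ 0.445 -0.394  0.029] [[-0.764, -0.646, -0.003], [0.48, -0.57, 0.667], [-0.432, 0.508, 0.745]] [0.13  0.052 0.037]
 table z 0.0013
 box 601 [array([0.5247, 0.2295]), array([0.207, 0.181]), np.float64(88.2158)]
  mill [0.54  0.002] [0.587 0.053] 0.151
  glass [0.524 0.395] [0.604 0.47 ] 0.098
  honey [ 0.635 -0.178] [ 0.731 -0.107] 0.195
 wood base [array([ 0.5293, -0.2081]), array([0.1969, 0.0934]), np.float64(9.895)] zmax 0.136<stdin>:10: RuntimeWarning: Mean of empty slice.
  ret = um.true_divide(
```

View pics/crop.png

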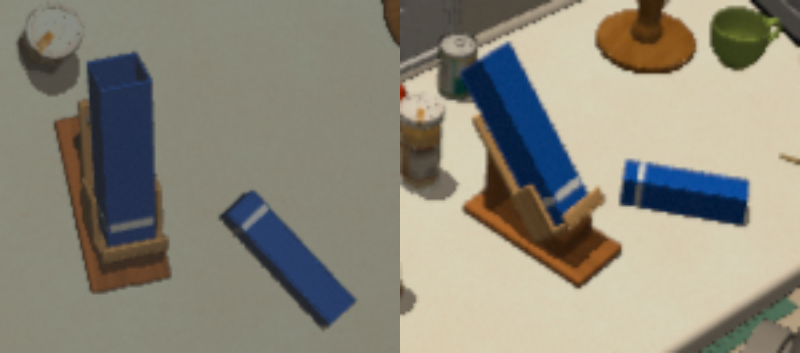

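```bash
python3 -m jog '[[0,0,-12,0],[0,0,-12,0],[0,0,-12,0],[42.6,-31.4,-12,0.265],[42.6,-31.4,-12,0.265],[42.6,-31.4,-12,0.265],[42.6,-31.4,-12,0.265],[42.6,-31.4,-12,0.265],[42.6,-31.4,-12,0.265],[42.6,-31.4,-12,0.265],[42.6,-31.4,-12,0.265],[42.6,-31.4,-12,0.265],[42.6,-31.4,-12,0.265],[42.6,-31.4,-12,0.265],[42.6,-31.4,-12,0.265],[42.6,-31.4,-12,0.265],[42.6,-31.4,-12,0.265]]' 1
python3 - <<'E'
from h import *
r={}
for n in("top","scene"):
    c=dict(np.load(n+"0.npz")); P=pts(c); h=cv2.cvtColor(c["pixels"],cv2.COLOR_RGB2HSV).astype(int)
    m=(c["depth"]>0)&(P[...,2]>.012)&(P[...,0]>.38)&(P[...,0]<.66)&(P[...,1]>.09)&(P[...,1]<.37)
    Q=P[m]; a=-.026; u=Q[:,:2]@[[np.cos(a),-np.sin(a)],[np.sin(a),np.cos(a)]]
    print(n,"box-frame extents",u.min(0).round(3),u.max(0).round(3),[np.round(x,4) for x in cv2.minAreaRect(Q[:,:2].astype(np.float32))])
    g=m&(abs(h[...,0]-60)<12)&(h[...,1]>150); G=P[g]; ug=G[:,:2]@[[np.cos(a),-np.sin(a)],[np.sin(a),np.cos(a)]]
    print(" green ext",ug.min(0).round(3),ug.max(0).round(3)); z=G[:,2]
    hi=z>.055+(.006 if n=="top" else 0); print(" rib",ug[hi].min(0).round(3),ug[hi].max(0).round(3),ug[hi].mean(0).round(4))
E
```

```text
t: 1.52
eef_pos: [0.5034, -0.2425, 0.3509]
tool_rot: [-0.002, 1.0, -0.008, 0.001]
contact_force: [0.3, -0.5, 0.7]
gripper_width: -0.004
grasp_force: 0.0
top box-frame extents [0.435 0.136] [0.612 0.346] [array([0.5298, 0.2269]), array([0.2084, 0.1763]), np.float64(88.0457)]
 green ext [0.51 0.21] [0.576 0.331]
 rib [0.543 0.21 ] [0.553 0.272] [0.5495 0.2415]
scene box-frame extents [0.428 0.137] [0.614 0.347] [array([0.527 , 0.2285]), array([0.2094, 0.1855]), np.float64(87.9516)]
 green ext [0.499 0.146] [0.59  0.332]
 rib [0.536 0.209] [0.555 0.278] [0.5436 0.2444]
```

```bash
python3 -m jog '[[7.8,-47.4,10,0.02],[7.8,-47.4,10,0.02],[7.8,-47.4,10,0.02],[7.8,-47.4,10,0.02],[7.8,-47.4,10,0.02],[7.8,-47.4,10,0.02],[7.8,-47.4,10,0.02],[7.8,-47.4,10,0.02],[7.8,-47.4,10,0.02],[7.8,-47.4,10,0.02],[7.8,-47.4,10,0.02],[7.8,-47.4,10,0.02],[7.8,-47.4,24,0.02],[7.8,-47.4,24,0.02],[7.8,-47.4,24,0.02],[7.8,-47.4,24,0.02],[7.8,-47.4,24,0.02],[7.8,-47.4,26,0.02],[7.8,-47.4,26,0.02]]'
python3 - <<'E'
from h import *
c=bot.read_camera("scene"); cv2.imwrite("pics/s1.png",cv2.resize(c["pixels"][240:360,180:340,::-1],(800,600)))
E
```

```text
t: 3.1
eef_pos: [0.5889, 0.221, 0.0898]
tool_rot: [0.001, 1.0, -0.023, -0.001]
contact_force: [-0.5, -0.2, -0.4]
gripper_width: 0.002
grasp_force: 0.0
```

View pics/s1.png

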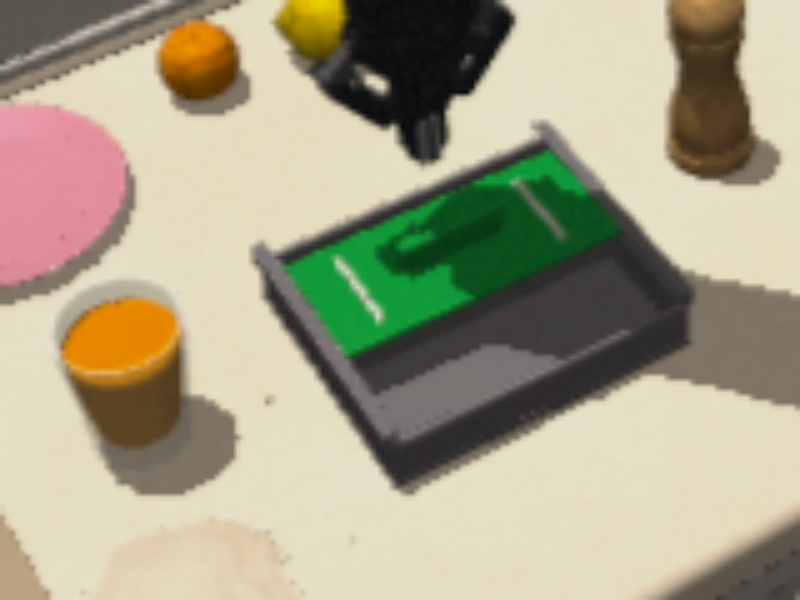

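```bash
python3 -m jog '[[0,0,3.6,0],[0,0,3.6,0],[-1,0,3.6,0],[-2,0,3.6,0],[-3,0,3.6,0],[-4,0,3.6,0],[-5,0,3.6,0],[-6,0,3.6,0],[-7,0,3.6,0],[-7.6,0,3.6,0],[-8,0,3.6,0],[-8.2,0,3.6,0],[-8.2,0,3.6,0]]'
python3 -m jog '[[-0.2,0,0,0],[-0.4,0,0,0],[-0.4,0,0,0]]'
python3 - <<'E'
from h import *
c=bot.read_camera("scene"); np.savez("s2.npz",**c); cv2.imwrite("pics/s2.png",cv2.resize(c["pixels"][240:360,180:340,::-1],(800,600)))
E
```

```text
t: 4.23
eef_pos: [0.5071, 0.2257, 0.0552]
tool_rot: [0.0, 1.0, -0.023, -0.0]
contact_force: [0.1, 0.0, 0.2]
gripper_width: -0.003
grasp_force: 0.0
t: 4.48
eef_pos: [0.5036, 0.2257, 0.0551]
tool_rot: [0.0, 1.0, -0.023, -0.0]
contact_force: [0.9, 0.5, -0.0]
gripper_width: 0.001
grasp_force: 0.3
```

View pics/s2.png

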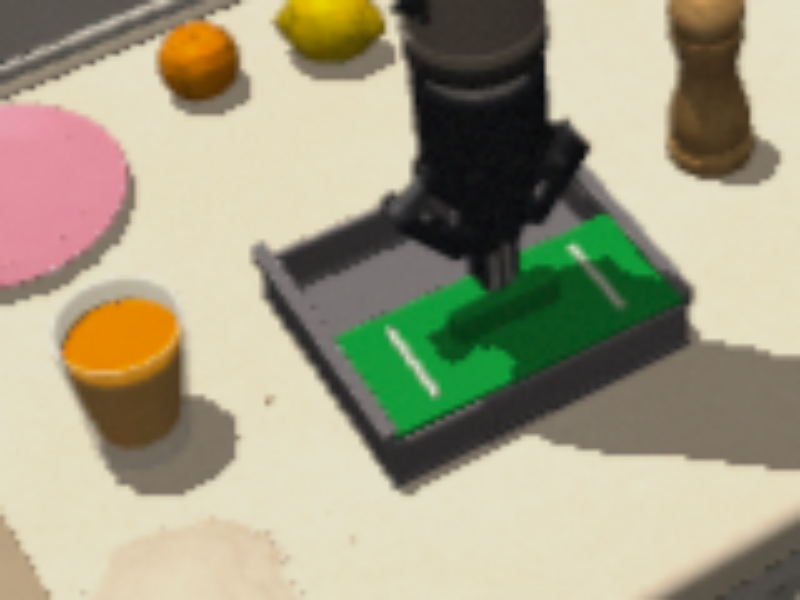

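```bash
for i in 1 2; do :; done; python3 -m jog '[[-0.2,0,0,0],[-0.4,0,0,0],[-0.4,0,0,0]]'; python3 -m jog '[[-0.2,0,0,0],[-0.4,0,0,0],[-0.4,0,0,0]]'
```

```text
t: 4.78
eef_pos: [0.503, 0.2257, 0.0555]
tool_rot: [-0.001, 1.0, -0.024, 0.003]
contact_force: [10.1, 0.8, -7.2]
gripper_width: 0.002
grasp_force: 4.9
t: 5.03
eef_pos: [0.5028, 0.2258, 0.056]
tool_rot: [-0.002, 1.0, -0.025, 0.006]
contact_force: [20.4, -0.1, -15.3]
gripper_width: 0.001
grasp_force: 9.9
```

```bash
python3 -m jog '[[1.5,0,0,0],[1.5,0,-10,0],[1.5,0,-100,0],[1.5,0,-100,0],[1.5,0,-100,0],[1.5,0,-100,0],[1.5,0,-100,0],[1.5,0,-100,0],[1.5,0,-100,0],[1.5,0,-100,0],[1.5,0,-100,0],[1.5,0,-100,0],[1.5,0,-100,0],[1.5,0,-100,0],[1.5,0,-100,0],[1.5,0,-100,0],[1.5,0,-100,0],[1.5,0,-100,0],[1.5,0,-100,0],[1.5,0,-100,0]]' -1; python3 -c "
from h import *
print(bot.get_obs()['q'].round(3))"
```

```text
t: 6.7
eef_pos: [0.5139, 0.227, 0.6571]
tool_rot: [-0.001, 1.0, -0.023, 0.006]
contact_force: [0.5, 1.3, -1.7]
gripper_width: 0.997
grasp_force: 0.0
[-0.845  0.209  0.44   1.024 -0.091  1.914 -2.062]
```

```bash
python3 -m jog '[[0,0,-40,0],[0,0,-40,0],[0,0,-40,0],[0,0,-40,0],[0,0,-40,0],[0,0,-40,0],[0,0,-40,0],[0,0,-40,0]]' -1; python3 -c "
from h import *
print(bot.get_obs()['q'].round(3))"
```

```text
t: 7.37
eef_pos: [0.4862, 0.2145, 0.6899]
tool_rot: [-0.013, 0.999, -0.023, 0.031]
contact_force: [0.1, 0.1, -0.5]
gripper_width: 1.002
grasp_force: 0.0
[-1.125  0.14   0.741  1.053 -0.099  1.915 -2.046]
```

```bash
python3 -m jog '[[0,0,15,0],[0,0,15,0],[0,0,15,0],[0,0,15,0],[0,0,15,0]]'; python3 -c "
from h import *
print(bot.get_obs()['q'].round(3))"
```

```text
t: 7.78
eef_pos: [0.4939, 0.2178, 0.5347]
tool_rot: [-0.011, 0.999, -0.023, 0.028]
contact_force: [-0.8, 0.6, -0.7]
gripper_width: 1.001
grasp_force: 0.0
[-1.177  0.069  0.704  1.45  -0.037  1.58  -2.094]
```

```bash
python3 -m jog '[[11,11.5,0,0],[11,11.5,0,0],[11,11.5,0,0],[11,11.5,0,0],[15,11.5,-80,0],[15,11.5,-80,0],[15,11.5,-80,0],[15,11.5,-80,0],[15,11.5,-80,0],[15,11.5,-80,0],[15,11.5,-80,0],[15,11.5,-80,0],[15,11.5,-80,0],[15,11.5,-80,0],[15,11.5,-80,0],[15,11.5,-80,0],[15,11.5,-80,0],[15,11.5,-80,0],[15,11.5,-80,0],[15,11.5,-80,0]]'; cat >> h.py <<'E'
from scipy.spatial.transform import Rotation as Ro
def st():
    o=bot.get_obs(); R=Ro.from_quat(np.r_[o["tool_rot"][1:],o["tool_rot"][0]]).as_matrix(); z=R[:,2]
    print("q",o["q"].round(2),"pos",o["eef_pos"].round(4),"tilt",np.degrees(np.arccos(-z[2])).round(2),"az",np.degrees(np.arctan2(z[1],z[0])).round(1),"x",R[:,0].round(3),"y",R[:,1].round(3),"t",o["t"])
    return o["eef_pos"],R
E
python3 -c "
from h import *
st()
c=dict(np.load('top0.npz'));P=pts(c);print(P[[100,120,140,60],[300,300,300,180]].round(2))"
```

```text
t: 9.45
eef_pos: [0.5402, 0.0801, 0.7131]
tool_rot: [-0.019, 0.998, -0.023, 0.058]
contact_force: [-0.4, 0.0, -0.9]
gripper_width: 1.0
grasp_force: 0.0
q [-0.72  0.15  0.6   0.98 -0.11  1.92 -1.79] pos [0.5402 0.0801 0.7131] tilt 7.02 az 16.4 x [ 0.992 -0.049  0.115] y [-0.045 -0.998 -0.04 ] t 9.45
[[ 0.88  0.05  0.34]
 [ 0.88  0.06  0.22]
 [ 0.88  0.06  0.07]
 [ 1.4   0.5  -0.53]]
```

```bash
python3 -m jog '[[0,0,-90,0],[0,0,-90,0],[0,0,-90,0],[0,0,-90,0]]';python3 -c "
from h import *
st()"; python3 -m jog '[[90,0,-90,0],[90,0,-90,0],[90,0,-90,0],[90,0,-90,0]]';python3 -c "
from h import *
st()"
```

```text
t: 9.78
eef_pos: [0.5122, 0.0742, 0.7421]
tool_rot: [-0.024, 0.996, -0.024, 0.085]
contact_force: [0.0, 0.7, -0.2]
gripper_width: 1.001
grasp_force: 0.0
q [-1.02  0.08  0.88  1.   -0.09  1.92 -1.8 ] pos [0.5122 0.0742 0.7421] tilt 10.1 az 14.7 x [ 0.985 -0.052  0.167] y [-0.044 -0.998 -0.053] t 9.7833
t: 10.12
eef_pos: [0.5783, 0.0674, 0.7554]
tool_rot: [-0.028, 0.993, -0.023, 0.108]
contact_force: [0.2, 0.7, 1.8]
gripper_width: 1.001
grasp_force: 0.0
q [-0.54  0.2   0.48  0.82 -0.14  1.92 -1.76] pos [0.5783 0.0674 0.7554] tilt 12.82 az 13.4 x [ 0.976 -0.051  0.213] y [-0.039 -0.997 -0.061] t 10.1167
```

```bash
python3 -m jog '[[40,0,-90,0],[40,0,-90,0],[40,0,-90,0],[40,0,-90,0],[40,0,-90,0],[40,0,-90,0],[40,0,-90,0],[40,0,-90,0],[40,0,-90,0],[40,0,-90,0],[40,0,-90,0],[40,0,-90,0]]';python3 -c "
from h import *
st()"
```

```text
t: 11.12
eef_pos: [0.5877, 0.0413, 0.7787]
tool_rot: [-0.031, 0.99, -0.024, 0.134]
contact_force: [-1.1, 0.0, -0.2]
gripper_width: 0.998
grasp_force: 0.0
q [-0.46  0.21  0.45  0.76 -0.15  1.92 -1.72] pos [0.5877 0.0413 0.7787] tilt 15.79 az 11.6 x [ 0.963 -0.056  0.263] y [-0.039 -0.997 -0.068] t 11.1167
```

```bash
python3 -m jog '[[-20,0,-90,0],[-20,0,-90,0],[-20,0,-90,0],[-20,0,-90,0],[-20,0,-90,0],[-20,0,-90,0]]';python3 -c "
from h import *
st()"; python3 -m jog '[[90,0,-60,0],[90,0,-60,0],[90,0,-60,0],[90,0,-60,0],[90,0,-60,0]]';python3 -c "
from h import *
st()"
```

```text
t: 11.62
eef_pos: [0.4968, 0.0399, 0.812]
tool_rot: [-0.038, 0.987, -0.02, 0.157]
contact_force: [-0.8, 0.7, 1.2]
gripper_width: 0.999
grasp_force: 0.0
q [-0.7   0.01  0.52  0.89 -0.02  1.92 -1.8 ] pos [0.4968 0.0399 0.812 ] tilt 18.57 az 12.4 x [ 0.95  -0.051  0.308] y [-0.027 -0.996 -0.081] t 11.6167
t: 12.03
eef_pos: [0.597, 0.023, 0.8212]
tool_rot: [-0.039, 0.983, -0.024, 0.179]
contact_force: [0.3, -0.6, -0.6]
gripper_width: 0.998
grasp_force: 0.0
q [-0.37  0.23  0.4   0.65 -0.17  1.92 -1.7 ] pos [0.597  0.023  0.8212] tilt 21.16 az 10.9 x [ 0.934 -0.062  0.351] y [-0.034 -0.996 -0.085] t 12.0333
```

```bash
python3 -m jog '[[-30,0,-90,0],[-30,0,-90,0],[-30,0,-90,0],[-30,0,-90,0],[90,0,-60,0],[90,0,-60,0],[90,0,-60,0],[90,0,-60,0],[-40,0,-90,0],[-40,0,-90,0],[-40,0,-90,0],[-40,0,-90,0],[90,0,-60,0],[90,0,-60,0],[90,0,-60,0],[90,0,-60,0]]';python3 -c "
from h import *
st()"
```

```text
t: 13.37
eef_pos: [0.5779, 0.0026, 0.846]
tool_rot: [-0.041, 0.978, -0.025, 0.202]
contact_force: [-0.6, 0.3, 0.1]
gripper_width: 1.0
grasp_force: 0.0
q [-0.35  0.19  0.41  0.64 -0.17  1.92 -1.67] pos [0.5779 0.0026 0.846 ] tilt 23.74 az 10.0 x [ 0.917 -0.065  0.392] y [-0.032 -0.995 -0.09 ] t 13.3667
```

```bash
S='from h import *
st()'
python3 -m jog '[[-20,0,-90,0],[-20,0,-90,0]]' >/dev/null; python3 -c "$S"
python3 -m jog '[[-20,0,-90,0],[-20,0,-90,0]]' >/dev/null; python3 -c "$S"
python3 -m jog '[[90,0,-70,0],[90,0,-70,0]]' >/dev/null; python3 -c "$S"
python3 -m jog '[[90,0,-70,0],[90,0,-70,0]]' >/dev/null; python3 -c "$S"
python3 -m jog '[[20,0,-90,0],[20,0,-90,0]]' >/dev/null; python3 -c "$S"
python3 -m jog '[[20,0,-90,0],[20,0,-90,0]]' >/dev/null; python3 -c "$S"
```

```text
q [-0.57  0.09  0.59  0.71 -0.13  1.92 -1.69] pos [ 5.291e-01 -1.000e-04  8.653e-01] tilt 25.21 az 8.9 x [ 0.906 -0.07   0.416] y [-0.036 -0.995 -0.089] t 13.5333
q [-0.52  0.01  0.43  0.74 -0.05  1.92 -1.73] pos [0.4898 0.0011 0.8877] tilt 27.77 az 10.2 x [ 0.889 -0.061  0.455] y [-0.016 -0.995 -0.101] t 13.7
q [-0.49  0.09  0.54  0.63 -0.15  1.91 -1.67] pos [ 0.523  -0.0082  0.9049] tilt 30.09 az 9.3 x [ 0.869 -0.07   0.49 ] y [-0.021 -0.994 -0.105] t 13.8667
q [-0.32  0.15  0.43  0.53 -0.2   1.92 -1.66] pos [ 0.5499 -0.0151  0.9191] tilt 32.29 az 8.4 x [ 0.849 -0.076  0.523] y [-0.024 -0.994 -0.107] t 14.0333
q [-0.42  0.1   0.5   0.55 -0.17  1.92 -1.67] pos [ 0.5191 -0.0201  0.939 ] tilt 34.32 az 7.7 x [ 0.829 -0.081  0.553] y [-0.025 -0.994 -0.108] t 14.2
q [-0.51  0.03  0.54  0.56 -0.12  1.92 -1.68] pos [ 0.4846 -0.0258  0.9618] tilt 36.95 az 7.4 x [ 0.803 -0.085  0.59 ] y [-0.022 -0.993 -0.113] t 14.3667
```

```bash
S='from h import *
st()'
python3 -m jog '[[90,-20,-70,0],[90,-20,-70,0]]' >/dev/null; python3 -c "$S"
python3 -m jog '[[90,-20,-70,0],[90,-20,-70,0]]' >/dev/null
python3 -m jog '[[60,-20,-90,0],[60,-20,-90,0]]' >/dev/null; python3 -c "$S"
python3 -m jog '[[60,-20,-90,0],[60,-20,-90,0]]' >/dev/null
python3 -m jog '[[40,-20,-90,0],[40,-20,-90,0]]' >/dev/null; python3 -c "$S"
python3 -m jog '[[60,-20,-90,0],[60,-20,-90,0]]' >/dev/null; python3 -c "$S"
```

```text
q [-0.46  0.09  0.57  0.46 -0.19  1.92 -1.67] pos [ 0.5009 -0.0177  0.9825] tilt 39.68 az 7.3 x [ 0.774 -0.088  0.627] y [-0.016 -0.993 -0.118] t 14.5333
q [-0.51  0.11  0.65  0.37 -0.24  1.92 -1.7 ] pos [ 0.5002 -0.0015  1.0151] tilt 43.94 az 6.6 x [ 0.724 -0.094  0.683] y [-0.013 -0.992 -0.122] t 14.8667
q [-0.94  0.05  0.98  0.35 -0.15  1.92 -1.73] pos [0.4592 0.0106 1.0496] tilt 48.21 az 6.4 x [ 0.671 -0.1    0.734] y [-0.006 -0.992 -0.129] t 15.2
q [-1.22  0.04  1.28  0.33 -0.17  1.92 -1.72] pos [0.4459 0.0156 1.065 ] tilt 50.32 az 6.4 x [ 0.644 -0.101  0.758] y [ 0.    -0.991 -0.133] t 15.3667
```

```bash
python3 - <<'E'
from h import *
from scipy.optimize import least_squares
A=[]
for n in("top","scene"):
    c=dict(np.load(n+"0.npz")); P=pts(c); h=cv2.cvtColor(c["pixels"],cv2.COLOR_RGB2HSV).astype(int)
    b=(c["depth"]>0)&(abs(h[...,0]-112)<12)&(h[...,1]>120)&(P[...,2]>.06)&(P[...,0]>.4)&(P[...,1]>-.3)&(P[...,1]<-.1)
    b=cv2.erode(b.astype(np.uint8),np.ones((3,3)))>0
    Q=P[b]; A.append(Q)
    for yaw in(7,9.5,12):
        a=np.radians(yaw); ex=np.array([np.cos(a),np.sin(a),0]); ey=np.array([-np.sin(a),np.cos(a),0]); ez=np.array([0,0,1])
        zp=(ex+ez)/2**.5; nx=(ex-ez)/2**.5
        d=Q@nx; l=Q@ey; s=Q@zp
        print(n,yaw,"-xface d",np.percentile(d,[2,10,30,50,90]).round(4),"lat",np.percentile(l,[1,5,50,95,99]).round(4),"z",s.min().round(3),s.max().round(3))
    # face plane ransac-ish normal
    a=np.radians(9.5);nx=np.array([np.cos(a),np.sin(a),-1])/2**.5
    F=Q[abs(Q@nx-np.percentile(Q@nx,20))<.008]; m=F.mean(0); V=np.linalg.svd(F-m)[2]; nn=V[2]*np.sign(V[2]@nx); print(" plane n",nn.round(3),"yaw",np.degrees(np.arctan2(nn[1],nn[0])).round(1),"d",(m@nn).round(4),m.round(3))
# tool prediction
p,R=st()
yw=np.radians(9.5); t=np.array([np.sin(yw),-np.cos(yw),0])
s0=np.arctan2(t@-R[:,0],t@R[:,1]); print("spin for grip",s0.round(3))
Rg=R@Ro.from_euler("z",s0).as_matrix(); print("tool y",Rg[:,1].round(3),"err deg",np.degrees(np.arccos(Rg[:,1]@t)).round(2))
pz=np.array([np.cos(yw),np.sin(yw),1])/2**.5
for s in np.radians([60,75,90,100,110,120,130,140]):
    m=Rg@Ro.from_euler("z",s).as_matrix()@Rg.T@pz; print(np.degrees(s).round(),"elev",np.degrees(np.arcsin(m[2])).round(1),"heading from -y toward +x",np.degrees(np.arctan2(m[0],-m[1])).round(1))
E
```

```text
top 7 -xface d [0.2689 0.2703 0.2721 0.2735 0.3189] lat [-0.2941 -0.291  -0.2714 -0.2517 -0.2484] z 0.373 0.575
top 9.5 -xface d [0.2603 0.2617 0.2635 0.2648 0.3102] lat [-0.3163 -0.3145 -0.295  -0.2754 -0.2731] z 0.364 0.566
top 12 -xface d [0.2509 0.2523 0.254  0.2553 0.3008] lat [-0.3402 -0.3376 -0.3186 -0.298  -0.2953] z 0.355 0.557
 plane n [ 0.696  0.13  -0.706] yaw 10.6 d 0.2612 [ 0.569 -0.204  0.154]
scene 7 -xface d [0.2676 0.27   0.2728 0.275  0.3009] lat [-0.2907 -0.2865 -0.2518 -0.2418 -0.2399] z 0.375 0.565
scene 9.5 -xface d [0.2592 0.2616 0.2641 0.2664 0.293 ] lat [-0.3126 -0.3093 -0.2748 -0.2665 -0.2643] z 0.367 0.557
scene 12 -xface d [0.25   0.2523 0.2549 0.2571 0.2842] lat [-0.336  -0.332  -0.2978 -0.2888 -0.287 ] z 0.358 0.549
 plane n [ 0.7    0.12  -0.704] yaw 9.7 d 0.2659 [ 0.562 -0.198  0.147]
q [-1.22  0.04  1.28  0.33 -0.17  1.92 -1.72] pos [0.4459 0.0156 1.065 ] tilt 50.32 az 6.4 x [ 0.644 -0.101  0.758] y [ 0.    -0.991 -0.133] t 15.3667
spin for grip -0.208
tool y [ 0.133 -0.991  0.027] err deg 2.39
60.0 elev 20.5 heading from -y toward +x 32.3
75.0 elev 9.7 heading from -y toward +x 21.6
90.0 elev -1.7 heading from -y toward +x 11.9
100.0 elev -9.4 heading from -y toward +x 5.5
110.0 elev -17.0 heading from -y toward +x -1.0
120.0 elev -24.6 heading from -y toward +x -8.0
130.0 elev -31.9 heading from -y toward +x -15.7
140.0 elev -38.8 heading from -y toward +x -24.5
```

```bash
cat >> h.py <<'E'
def to(*T):
    p,R=st()
    for t in T: print("row cm",((np.array(t)-p)@R*100).round(2))
E
python3 -m jog '[[0,0,0,-0.2],[0,0,0,-0.21]]' ; python3 -c "
from h import *
to((.57,-.1,.6),(.589,-.198,.3))"
```

```text
t: 15.53
eef_pos: [0.4468, 0.0173, 1.0638]
tool_rot: [-0.015, 0.903, 0.071, 0.424]
contact_force: [0.0, 0.4, 0.3]
gripper_width: 0.999
grasp_force: 0.0
q [-1.21  0.04  1.27  0.34 -0.16  1.92 -1.51] pos [0.4468 0.0173 1.0638] tilt 50.15 az 6.5 x [0.631 0.115 0.767] y [ 0.14  -0.99   0.033] t 15.5333
row cm [-29.15  11.79  38.1 ]
row cm [-52.09  20.75  57.92]
```

```bash
python3 -m jog '[[-29,11.8,38,-1.6],[-29,11.8,38,-1.6],[-29,11.8,38,-1.6],[-29,11.8,38,-1.6],[-29,11.8,38,-1.6],[-29,11.8,38,-1.6],[-29,11.8,38,-1.6],[-29,11.8,38,-1.6],[-29,11.8,38,-1.6],[-29,11.8,38,-1.6],[-29,11.8,38,-1.6],[-29,11.8,38,-1.6],[-29,11.8,38,-1.6],[-29,11.8,38,-1.6],[-29,11.8,38,-1.6]]' - 100; python3 -c "
from h import *
to((.589,-.198,.3))"
```

```text
t: 16.78
eef_pos: [0.5667, -0.1016, 0.5865]
tool_rot: [0.267, 0.627, 0.661, 0.314]
contact_force: [-0.3, 1.2, -2.6]
gripper_width: 1.002
grasp_force: 0.0
q [-0.37 -0.32  0.4   1.86 -0.01  0.74  0.12] pos [ 0.5667 -0.1016  0.5865] tilt 48.69 az 6.2 x [-0.071  0.997  0.042] y [0.661 0.015 0.75 ] t 16.7833
row cm [-10.96 -20.16  19.8 ]
```

```bash
python3 -m jog '[[-11,-20.2,19.8,-1.66],[-11,-20.2,19.8,-1.66],[-11,-20.2,19.8,-1.66],[-11,-20.2,19.8,-1.66],[-11,-20.2,19.8,-1.66],[-11,-20.2,19.8,-1.66],[-11,-20.2,19.8,-1.66],[-11,-20.2,19.8,-1.66],[-11,-20.2,19.8,-1.66],[-11,-20.2,19.8,-1.66],[-11,-20.2,19.8,-1.66],[-11,-20.2,19.8,-1.66],[-11,-20.2,19.8,-1.66],[-11,-20.2,19.8,-1.66],[-11,-20.2,19.8,-1.66],[-11,-20.2,19.8,-1.66]]'; python3 - <<'E'
from h import *
p,R=st(); tz=R[:,2]; G=np.array([.574,-.200,.1255]); to(G+.02*tz+[0,0,.06],G+.02*tz)
yw=np.radians(9.7); t=np.array([-np.sin(yw),np.cos(yw),0]); print("dspin",np.arctan2(t@-R[:,0],t@R[:,1]).round(3))
c=bot.read_camera("scene"); P=pts(c)
a=c["pixels"][120:300,300:480,::-1]; b=bot.read_camera("wrist")["pixels"][:,:,::-1]
cv2.imwrite("pics/p1.png",np.hstack([cv2.resize(a,(400,400)),cv2.resize(b,(400,400))]))
E
```

```text
t: 18.12
eef_pos: [0.594, -0.1941, 0.3166]
tool_rot: [0.42, -0.064, 0.905, 0.016]
contact_force: [-0.8, 0.1, 0.6]
gripper_width: 0.999
grasp_force: 0.0
q [-1.18 -0.34  1.45  2.23 -0.32  0.17  2.42] pos [ 0.594  -0.1941  0.3166] tilt 49.66 az 6.2 x [-0.64  -0.102 -0.762] y [-0.129  0.991 -0.024] t 18.1167
q [-1.18 -0.34  1.45  2.23 -0.32  0.17  2.42] pos [ 0.594  -0.1941  0.3166] tilt 49.66 az 6.2 x [-0.64  -0.102 -0.762] y [-0.129  0.991 -0.024] t 18.1167
row cm [ 1.133e+01 -1.000e-02  8.920e+00]
row cm [15.9   0.14 12.8 ]
dspin -0.007
```

View pics/p1.png

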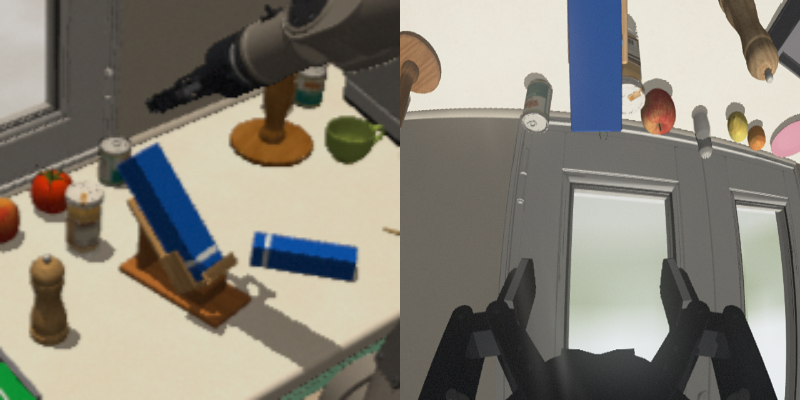

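```bash
cat > fit.py <<'E'
from h import *
from scipy.optimize import least_squares
D=[([1.22389,.47772,.02234,1.55636,-.01147,1.1093,-.08308],[.15952,-.65532,.23042],[.9719,.2366,0],[.2366,-.9719,0]),
([-.72,.15,.6,.98,-.11,1.92,-1.79],[.5402,.0801,.7131],[.992,-.049,.115],[-.045,-.998,-.04]),
([-1.02,.08,.88,1.,-.09,1.92,-1.8],[.5122,.0742,.7421],[.985,-.052,.167],[-.044,-.998,-.053]),
([-.54,.2,.48,.82,-.14,1.92,-1.76],[.5783,.0674,.7554],[.976,-.051,.213],[-.039,-.997,-.061]),
([-.46,.21,.45,.76,-.15,1.92,-1.72],[.5877,.0413,.7787],[.963,-.056,.263],[-.039,-.997,-.068]),
([-.7,.01,.52,.89,-.02,1.92,-1.8],[.4968,.0399,.812],[.95,-.051,.308],[-.027,-.996,-.081]),
([-.37,.23,.4,.65,-.17,1.92,-1.7],[.597,.023,.8212],[.934,-.062,.351],[-.034,-.996,-.085]),
([-.32,.15,.43,.53,-.2,1.92,-1.66],[.5499,-.0151,.9191],[.849,-.076,.523],[-.024,-.994,-.107]),
([-.46,.09,.57,.46,-.19,1.92,-1.67],[.5009,-.0177,.9825],[.774,-.088,.627],[-.016,-.993,-.118]),
([-.94,.05,.98,.35,-.15,1.92,-1.73],[.4592,.0106,1.0496],[.671,-.1,.734],[-.006,-.992,-.129]),
([-1.22,.04,1.28,.33,-.17,1.92,-1.72],[.4459,.0156,1.065],[.644,-.101,.758],[0,-.991,-.133]),
([-.37,-.32,.4,1.86,-.01,.74,.12],[.5667,-.1016,.5865],[-.071,.997,.042],[.661,.015,.75]),
([-1.18,-.34,1.45,2.23,-.32,.17,2.42],[.594,-.1941,.3166],[-.64,-.102,-.762],[-.129,.991,-.024])]
ax="zyzyzyz"
def fk(k,q):
    R=np.eye(3); p=np.array([0,0,k[0]])
    for i in range(7):
        R=R@Ro.from_euler(ax[i],k[8+i]*q[i]+k[1+i]).as_matrix()
        p=p+R@np.array([k[15+2*i],0,k[16+2*i]])
    return p,R
if __name__=="__main__":
  def res(k):
    r=[]
    for q,p,x,y in D:
        P,R=fk(k,q); r+=[*(P-p),*(.3*(R[:,0]-x)),*(.3*(R[:,1]-y))]
    return np.r_[r,.003*k[15::2],.003*(k[1:8]-K0[1:8])]
  best=None
  import itertools
  for s in itertools.product([1,-1],repeat=3):
   for a7 in(0,1.57,3.14,-1.57):
    K0=np.r_[.34,0,0,0,0,0,0,a7,-1,1,s[0],1,s[1],1,s[2],0,0,0,.4,0,0,0,.4,0,0,0,0,0,.3]
    fr=np.r_[0:8,15:29]
    f=lambda z:(lambda k:res(k))(np.r_[z[:8],K0[8:15],z[8:]])
    o=least_squares(f,K0[fr],max_nfev=60)
    if best is None or o.cost<best[0]: best=(o.cost,np.r_[o.x[:8],K0[8:15],o.x[8:]]); print(s,a7,o.cost)
  k=best[1]; np.save("k.npy",k); print(k.round(3).tolist())
  print([(np.linalg.norm(fk(k,q)[0]-p)*1000).round(1) for q,p,x,y in D])
E
python3 fit.py
```

```text
(1, 1, 1) 0 0.5776396738201308
(1, 1, 1) -1.57 0.5776099922733672
(1, 1, -1) 0 0.000990047816741946
(1, 1, -1) 1.57 0.0009799903570590475
(1, -1, -1) 1.57 0.00097918733165371
(-1, -1, -1) 0 0.000901807609251403
(-1, -1, -1) 1.57 0.0008917516698470756
[0.328, -0.067, -0.023, -0.014, 0.025, 0.015, -0.003, 1.497, -1.0, 1.0, -1.0, 1.0, -1.0, 1.0, -1.0, 0.01, -0.012, -0.02, -26.522, 0.038, 27.029, 0.001, -1.584, 0.01, 2.063, -0.004, 11.441, -0.012, -11.132]
[np.float64(1.0), np.float64(5.2), np.float64(2.2), np.float64(5.1), np.float64(5.6), np.float64(13.7), np.float64(9.5), np.float64(4.6), np.float64(3.5), np.float64(8.5), np.float64(20.5), np.float64(9.6), np.float64(7.6)]
```

```bash
cat > feas.py <<'E'
from fit import *
k=np.load("k.npy")
for i,j in((18,20),(22,24),(26,28)): k[j]+=k[i]; k[i]=0
lo=np.array([-2.96,-.34,-1.41,.24,-1.37,.17,-2.96]);hi=np.array([2.96,2.1,1.46,2.44,4.51,1.92,2.96])
def Rt(tau,az,spin=0):
    t,a=np.radians([tau,az]); z=np.array([np.sin(t)*np.cos(a),np.sin(t)*np.sin(a),-np.cos(t)]); y=np.array([-np.sin(a),np.cos(a),0]); 
    return np.c_[np.cross(y,z),y,z]@Ro.from_euler("z",spin).as_matrix()
def ik(p,R,n=30,seed=0,q0=None):
    g=np.random.default_rng(seed); out=[]
    for i in range(n):
        s=g.uniform(lo,hi) if q0 is None else q0
        def f(q):
            P,Q=fk(k,q); return np.r_[P-p,.3*(Q-R).ravel()]
        o=least_squares(f,s,bounds=(lo-1e-6,hi+1e-6),max_nfev=60)
        if o.cost<1e-6: out.append(o.x)
    return out
E
python3 - <<'E'
from feas import *
G=np.array([.574,-.2,.1255])
for tau in(0,15,30,40,50,60):
    R=Rt(tau,7); 
    for up in(0,.12):
        s=ik(G+.02*R[:,2]+[0,0,up],R,40); print(tau,up,len(s),[x.round(2).tolist() for x in sorted(s,key=lambda x:x[4])[:: max(1,len(s)//4)]][:5])
E
```

```text
0 0 22 [[-0.53, 0.79, 1.05, 1.86, -0.79, 1.0, 2.59], [0.22, 0.5, 0.05, 1.84, -0.03, 0.8, 2.0], [0.78, 0.58, -0.63, 1.85, 0.44, 0.85, 1.63], [1.11, 0.83, -1.13, 1.86, 0.87, 1.03, 1.3], [1.17, 0.94, -1.27, 1.87, 1.01, 1.13, 1.21]]
0 0.12 22 [[-0.63, 0.64, 1.19, 1.78, -0.62, 1.17, 2.47], [-0.24, 0.4, 0.61, 1.77, -0.24, 1.05, 2.16], [0.72, 0.39, -0.55, 1.77, 0.23, 1.05, 1.79], [1.12, 0.57, -1.1, 1.78, 0.55, 1.13, 1.53], [1.23, 0.72, -1.32, 1.79, 0.74, 1.22, 1.38]]
15 0 20 [[-0.35, 0.57, 0.82, 2.02, -0.92, 0.69, 2.78], [0.37, 0.43, -0.04, 2.01, -0.25, 0.49, 2.25], [1.06, 0.59, -0.89, 2.02, 0.62, 0.55, 1.52], [1.32, 0.91, -1.3, 2.04, 1.14, 0.82, 1.13]]
15 0.12 21 [[-0.66, 0.5, 1.2, 1.95, -0.78, 0.92, 2.63], [-0.23, 0.3, 0.64, 1.94, -0.43, 0.78, 2.35], [0.88, 0.29, -0.62, 1.93, 0.06, 0.73, 1.97], [1.37, 0.55, -1.29, 1.95, 0.59, 0.82, 1.53], [1.42, 0.67, -1.41, 1.96, 0.75, 0.88, 1.4]]
30 0 32 [[0.01, 0.45, 0.45, 2.17, -1.37, 0.48, -2.95], [0.06, 0.44, 0.4, 2.17, -1.35, 0.46, -2.96], [1.16, 0.58, -0.88, 2.16, 0.7, 0.17, 1.5], [1.39, 0.82, -1.21, 2.18, 1.38, 0.41, 0.94]]
30 0.12 17 [[-0.46, 0.
[... 883 characters left out ...]
0.68, 0.79, 1.45, 2.31, 4.38, 1.24, -2.73], [1.56, 0.47, -1.17, 2.29, 4.47, 0.17, -2.23], [1.55, 0.46, -1.15, 2.29, 4.5, 0.18, -2.26], [-0.35, 0.34, 0.94, 2.29, 4.51, 0.77, -2.59], [1.54, 0.45, -1.14, 2.29, 4.51, 0.2, -2.28]]
60 0 22 [[1.7, 1.62, -1.4, 2.38, 2.55, 0.64, 0.52], [1.55, 1.11, -1.12, 2.37, 3.27, 0.46, -0.51], [1.35, 0.85, -0.86, 2.36, 3.72, 0.55, -1.15], [-0.14, 0.77, 0.75, 2.36, 3.99, 1.27, -2.16], [0.08, 0.67, 0.51, 2.36, 4.01, 1.14, -2.03]]
60 0.12 19 [[1.71, 0.91, -1.41, 2.37, 2.92, 0.27, -0.41], [1.67, 0.75, -1.3, 2.37, 3.49, 0.27, -1.05], [-0.62, 1.0, 1.45, 2.38, 4.11, 1.55, -2.66], [-0.51, 0.63, 1.21, 2.37, 4.21, 1.21, -2.46], [0.72, 0.29, -0.17, 2.35, 4.25, 0.71, -2.14]]
```

```bash
cat > sim.py <<'E'
from feas import *
def jac(q):
    p,R=fk(k,q); J=np.zeros((6,7))
    for i in range(7):
        d=q.copy(); d[i]+=1e-5; P,Q=fk(k,d); J[:3,i]=(P-p)/1e-5; J[3:,i]=Ro.from_matrix(Q@R.T).as_rotvec()/1e-5
    return p,R,J
def solve(q,p,R,w=.3,lam=.03,it=8,nul=0,qn=None):
    q=q.copy()
    for _ in range(it):
        P,Q,J=jac(q); e=np.r_[p-P,w*Ro.from_matrix(R@Q.T).as_rotvec()]; J=J.copy(); J[3:]*=w
        free=np.ones(7,bool)
        for _ in range(3):
            Jf=J[:,free]; dq=np.zeros(7); dq[free]=Jf.T@np.linalg.solve(Jf@Jf.T+lam**2*np.eye(6),e)
            if nul: Pn=np.eye(free.sum())-np.linalg.pinv(Jf)@Jf; dq[free]+=nul*Pn@((qn-q)[free])
            bad=free&(((q+dq>hi)&(dq>0)&(q>=hi-1e-4))|((q+dq<lo)&(dq<0)&(q<=lo+1e-4)))
            if not bad.any(): break
            free&=~bad
        m=np.abs(dq).max(); q=np.clip(q+dq*min(1,.2/max(m,1e-9)),lo,hi)
        if np.linalg.norm(e)<1e-4: break
    return q
def call(q,cmd,rows,**kw):
    p0,R0=cmd; pc,Rc=p0.copy(),R0
    for r in rows:
        T=p0+R0@np.array(r[:3])/100; RT=R0@Ro.from_euler("z",r[3]).as_matrix()
        d=T-pc; n=np.linalg.norm(d); pt=pc+d*min(1,.0417/max(n,1e-9))
        v=Ro.from_matrix(RT@Rc.T).as_rotvec(); a=np.linalg.norm(v); Rn=Ro.from_rotvec(v*min(1,.125/max(a,1e-9))).as_matrix()@Rc
        qn=solve(q,pt,Rn,**kw); dq=qn-q; lim=.7/12*np.array([2.39,2.39,3.14,3.14,3.14,3.14,3.14]); f=min(1,1/np.max(np.abs(dq)/lim+1e-9)); q=q+f*dq
        pc,Rc=fk(k,q)
    return q,(pc,Rc)
L=[[[0,0,-12,0]]*3+[[42.6,-31.4,-12,.265]]*14,[[7.8,-47.4,10,.02]]*12+[[7.8,-47.4,24,.02]]*5+[[7.8,-47.4,26,.02]]*2,
[[0,0,3.6,0]]*2+[[-8.6,0,3.6,0]]*12,[[1.5,0,0,0],[1.5,0,-10,0]]+[[1.5,0,-100,0]]*18,[[0,0,-40,0]]*8,[[0,0,15,0]]*5,[[11,11.5,0,0]]*4+[[15,11.5,-80,0]]*16,[[0,0,-90,0]]*4,[[90,0,-90,0]]*4]
REF=["","","","-0.845 0.209 0.44 1.024 -0.091 1.914 -2.062","-1.125 0.14 0.741 1.053 -0.099 1.915 -2.046","-1.177 .069 .704 1.45 -.037 1.58 -2.094","-0.72 0.15 0.6 0.98 -0.11 1.92 -1.79","-1.02 .08 .88 1. -.09 1.92 -1.8","-.54 .2 .48 .82 -.14 1.92 -1.76"]
if __name__=="__main__":
  for kw in({},dict(w=.3,lam=.003),dict(w=.1,lam=.03),dict(w=1,lam=.05),dict(nul=.1,qn=np.array(D[0][0])),dict(nul=.1,qn=np.array([0,.5,0,1.5,0,1.1,0]))):
    q=np.array(D[0][0]); cmd=fk(k,q); print(kw)
    for r,ref in zip(L,REF):
        q,cmd=call(q,cmd,r,**kw)
        if ref: print("  ",q.round(2)," ref",ref,"tilt",np.degrees(np.arccos(-cmd[1][2,2])).round(1))
E
python3 sim.py
```

```text
{}
   [-0.34  0.14 -0.15  0.9   0.03  1.92 -2.1 ]  ref -0.845 0.209 0.44 1.024 -0.091 1.914 -2.062 tilt 10.7
   [-0.24  0.02 -0.22  0.75  0.01  1.92 -2.09]  ref -1.125 0.14 0.741 1.053 -0.099 1.915 -2.046 tilt 25.9
   [-0.23 -0.04 -0.21  1.15 -0.01  1.58 -2.07]  ref -1.177 .069 .704 1.45 -.037 1.58 -2.094 tilt 25.9
   [ 1.29  0.08 -1.41  0.48 -0.12  1.92 -1.83]  ref -0.72 0.15 0.6 0.98 -0.11 1.92 -1.79 tilt 41.7
   [ 1.53  0.05 -1.41  0.36 -0.35  1.92 -1.8 ]  ref -1.02 .08 .88 1. -.09 1.92 -1.8 tilt 50.4
   [ 1.45  0.1  -1.41  0.24 -0.27  1.92 -1.82]  ref -.54 .2 .48 .82 -.14 1.92 -1.76 tilt 56.4
{'w': 0.3, 'lam': 0.003}
   [-0.33  0.15 -0.16  0.91  0.04  1.92 -2.1 ]  ref -0.845 0.209 0.44 1.024 -0.091 1.914 -2.062 tilt 9.3
   [ 0.56  0.09 -1.07  0.86  0.09  1.92 -2.11]  ref -1.125 0.14 0.741 1.053 -0.099 1.915 -2.046 tilt 17.6
   [ 0.65 -0.   -1.02  1.24 -0.04  1.58 -2.03]  ref -1.177 .069 .704 1.45 -.037 1.58 -2.094 tilt 17.6
   [ 1.22  0.11 -1.41  0.51  0.    1.92 -1.84]  ref -0.72 0.15 0.6 0.98 -0.11 1.92 -1.79 tilt 39.1
   [ 1.34  0.09 -1.41  0.43 -0.1   1.92 -1.81]  ref -1.02 .
[... 2041 characters left out ...]
.2 .48 .82 -.14 1.92 -1.76 tilt 60.0
{'nul': 0.1, 'qn': array([0. , 0.5, 0. , 1.5, 0. , 1.1, 0. ])}
   [-0.43  0.14 -0.04  0.9   0.02  1.92 -2.09]  ref -0.845 0.209 0.44 1.024 -0.091 1.914 -2.062 tilt 10.7
   [-0.41  0.02 -0.05  0.75  0.01  1.92 -2.09]  ref -1.125 0.14 0.741 1.053 -0.099 1.915 -2.046 tilt 25.9
   [-0.2  -0.04 -0.24  1.15 -0.01  1.58 -2.07]  ref -1.177 .069 .704 1.45 -.037 1.58 -2.094 tilt 25.9
   [ 1.29  0.08 -1.41  0.48 -0.12  1.92 -1.83]  ref -0.72 0.15 0.6 0.98 -0.11 1.92 -1.79 tilt 41.6
   [ 1.33  0.1  -1.41  0.33 -0.16  1.92 -1.83]  ref -1.02 .08 .88 1. -.09 1.92 -1.8 tilt 50.2
   [ 1.45  0.11 -1.41  0.24 -0.27  1.92 -1.81]  ref -.54 .2 .48 .82 -.14 1.92 -1.76 tilt 56.5
```

```bash
cat > s2.py <<'E'
from sim import *
for kw in(dict(w=.6,lam=.03),dict(w=.3,lam=.01),dict(w=.6,lam=.1),dict(w=.6,lam=.01,nul=.05,qn=(lo+hi)/2)):
    q=np.array([-1.22,.04,1.28,.33,-.17,1.92,-1.72]); cmd=fk(k,q)
    for r in([[0,0,0,-.21]]*2,[[-29,11.8,38,-1.6]]*15,[[-11,-20.2,19.8,-1.66]]*16):
        q,cmd=call(q,cmd,r,**kw); print(q.round(2),cmd[0].round(3),end=" ")
    print(kw)
# from current: waypoint experiments
q0=np.array([-1.18,-.34,1.45,2.23,-.32,.17,2.42])
def go(q,cmd,T,spin=0,n=20,**kw):
    r=((np.array(T)-cmd[0])@cmd[1])*100; return call(q,cmd,[[*r,spin]]*n,**kw)
G=np.array([.574,-.2,.1255])
for wps in([(.4,.5,.7),(.5,.3,.4)],[(.3,.5,.9),(.45,.4,.4)],[(.5,.2,.9),(.3,.5,.9),(.5,.4,.3)],[(.6,0,.4)],[(.2,.6,.8),(.5,.4,.3),(.6,0,.3)]):
    q=q0; cmd=fk(k,q); print(wps)
    for T in wps+[(.6,-.1,.35),(.594,-.19,.25),tuple(G+.02*cmd[1][:,2])]:
        q,cmd=go(q,cmd,T,w=.6,lam=.03); print("  ",q.round(2),"err",np.linalg.norm(cmd[0]-T).round(3),"tilt",np.degrees(np.arccos(-cmd[1][2,2])).round(1),"az",np.degrees(np.arctan2(cmd[1][1,2],cmd[1][0,2])).round(1))
E
python3 s2.py
```

```text
[-1.23  0.04  1.27  0.33 -0.15  1.92 -1.52] [ 0.445 -0.005  1.062] [-0.34 -0.34  0.46  1.84 -0.09  0.77  0.28] [ 0.564 -0.134  0.602] [-1.11 -0.34  1.46  2.18 -0.41  0.25  2.6 ] [ 0.579 -0.234  0.333] {'w': 0.6, 'lam': 0.03}
[-1.23  0.04  1.27  0.33 -0.16  1.92 -1.52] [ 0.445 -0.005  1.062] [-0.34 -0.34  0.45  1.84 -0.1   0.77  0.28] [ 0.564 -0.134  0.602] [-1.12 -0.34  1.46  2.19 -0.32  0.23  2.49] [ 0.581 -0.234  0.33 ] {'w': 0.3, 'lam': 0.01}
[-1.23  0.04  1.27  0.33 -0.15  1.92 -1.52] [ 0.445 -0.005  1.062] [-0.33 -0.34  0.45  1.84 -0.1   0.77  0.39] [ 0.564 -0.134  0.602] [-1.1  -0.34  1.46  2.15 -0.37  0.29  2.67] [ 0.584 -0.247  0.348] {'w': 0.6, 'lam': 0.1}
[-1.23  0.04  1.27  0.33 -0.16  1.92 -1.51] [ 0.445 -0.005  1.062] [-0.33 -0.34  0.45  1.84 -0.1   0.77  0.39] [ 0.564 -0.134  0.602] [-1.1  -0.34  1.46  2.15 -0.38  0.29  2.66] [ 0.583 -0.246  0.347] {'w': 0.6, 'lam': 0.01, 'nul': 0.05, 'qn': array([0.   , 0.88 , 0.025, 1.34 , 1.57 , 1.045, 0.   ])}
[(0.4, 0.5, 0.7), (0.5, 0.3, 0.4)]
   [-0.52 -0.18 -0.53  1.68  0.63  1.11  0.5 ] err 0.131 tilt 49.3 az 4.0
   [-0.38 -0.13
[... 1262 characters left out ...]
92 -0.18  1.04  2.24 -0.45  0.17  2.31] err 0.0 tilt 49.3 az 4.0
   [-1.15 -0.27  1.46  2.3  -0.88  0.17  2.96] err 0.052 tilt 48.3 az 4.0
   [-1.07 -0.33  1.46  2.36 -0.78  0.17  2.96] err 0.165 tilt 46.6 az 5.0
[(0.2, 0.6, 0.8), (0.5, 0.4, 0.3), (0.6, 0, 0.3)]
   [-0.8  -0.34 -0.12  1.97  0.68  0.94  0.53] err 0.479 tilt 49.3 az 4.0
   [-0.76  0.18 -0.33  2.12  1.33  0.72 -0.37] err 0.0 tilt 49.3 az 4.0
   [-1.42 -0.2   1.24  2.35  1.83  0.17 -0.13] err 0.0 tilt 49.3 az 4.0
   [-1.15 -0.34  1.17  2.25  0.66  0.2   1.26] err 0.0 tilt 49.3 az 4.0
   [-1.16 -0.34  1.46  2.28 -0.46  0.17  2.58] err 0.054 tilt 48.0 az 5.2
   [-1.07 -0.34  1.46  2.37 -0.78  0.17  2.96] err 0.163 tilt 46.5 az 5.9
```

```bash
nproc; cat > srch.py <<'E'
import sim, fit, numpy as np
from sim import *
from multiprocessing import Pool
ks=k
C=[1,2]
def rot(a,t):
    c,s=np.cos(t),np.sin(t); return np.array([[c,-s,0],[s,c,0],[0,0,1]]) if a=="z" else np.array([[c,0,s],[0,1,0],[-s,0,c]])
def fkj(q):
    R=np.eye(3); p=np.array([0,0,ks[0]]); A=[];O=[]
    for i in range(7):
        A.append(ks[8+i]*(R[:,2] if ax[i]=="z" else R[:,1])); O.append(p)
        R=R@rot(ax[i],ks[8+i]*q[i]+ks[1+i]); p=p+R@np.array([ks[15+2*i],0,ks[16+2*i]])
    J=np.array([np.r_[np.cross(a,p-o),a] for a,o in zip(A,O)]).T
    return p,R,J
sim.jac=fkj; fit.fk=sim.fk=lambda k,q:fkj(q)[:2]
KW=dict(w=.6,lam=.03)
def go(q,cmd,T,spin=0,n=20):
    r=((np.array(T)-cmd[0])@cmd[1])*100
    m=int(min(n,np.ceil(max(np.linalg.norm(r)/4.17,abs(spin)/.125))+3)); q,cmd=call(q,cmd,[[*r,spin]]*m,**KW); return q,cmd,m
G=np.array([.574,-.2,.1255]); Q0=np.array([-1.18,-.34,1.45,2.23,-.32,.17,2.42])
def tl(c): z=c[1][:,2]; return np.degrees(np.arccos(-z[2])),np.degrees(np.arctan2(z[1],z[0]))
def trial(seed):
    g=np.random.default_rng(seed); q=Q0; cmd=fkj(q)[:2]; n=0; W=[]
    for i in range(g.integers(1,5)):
        T=g.uniform([.25,-.55,.32],[.75,.6,.95]).round(2); sp=round(g.choice([0,0,0,g.uniform(-1.5,1.5)]),1)
        q,cmd,m=go(q,cmd,T,sp); n+=m; W.append((T.tolist(),sp))
    for u in(.2,.12):
        t=np.array([-np.sin(.169),np.cos(.169),0]); R=cmd[1]; s=np.arctan2(t@-R[:,0],t@R[:,1])
        if abs(s)>1.57: s-=np.pi*np.sign(s)
        q,cmd,m=go(q,cmd,G+.02*cmd[1][:,2]+[0,0,u],s); n+=m
    q,cmd,m=go(q,cmd,G+.02*cmd[1][:,2]); n+=m
    t,a=tl(cmd); err=np.linalg.norm(cmd[0]-G-.02*cmd[1][:,2])
    return err,t,a,abs(cmd[1][2,1]),n,q.round(2).tolist(),W
if __name__=="__main__":
    with Pool() as P: r=P.map(trial,range(1500),chunksize=10)
    ok=[x for x in r if x[0]<.01 and abs(x[2]-9.7)<12 and x[3]<.12]; print(len(ok))
    for x in sorted(ok,key=lambda x:-x[1])[:12]: print([np.round(v,3) for v in x[:4]],x[4:])
E
time timeout 400 python3 srch.py
```

```text
4
4
[np.float64(0.0), np.float64(50.891), np.float64(0.117), np.float64(0.082)] (102, [1.46, 0.95, -1.21, 2.35, 2.7, 0.48, 2.96], [([0.64, 0.37, 0.68], np.float64(-0.5)), ([0.69, 0.58, 0.33], np.float64(-1.5)), ([0.68, -0.46, 0.34], np.float64(0.0)), ([0.64, 0.21, 0.82], np.float64(0.0))])
[np.float64(0.0), np.float64(49.859), np.float64(3.067), np.float64(0.057)] (84, [1.53, 1.08, -1.25, 2.35, 2.58, 0.49, 0.06], [([0.35, -0.34, 0.61], np.float64(0.0)), ([0.51, 0.48, 0.39], np.float64(0.0)), ([0.68, 0.19, 0.43], np.float64(0.0)), ([0.71, 0.55, 0.33], np.float64(0.0))])
[np.float64(0.0), np.float64(49.711), np.float64(3.102), np.float64(0.057)] (50, [1.53, 1.09, -1.26, 2.35, 2.57, 0.49, 0.08], [([0.68, 0.36, 0.45], np.float64(0.0)), ([0.72, 0.28, 0.35], np.float64(0.0))])
[np.float64(0.0), np.float64(45.03), np.float64(1.405), np.float64(0.072)] (92, [1.52, 1.07, -1.3, 2.33, 2.31, 0.53, 0.27], [([0.35, 0.1, 0.72], np.float64(0.0)), ([0.5, -0.46, 0.4], np.float64(0.0)), ([0.33, 0.59, 0.4], np.float64(0.0)), ([0.7, 0.34, 0.36], np.float64(0.0))])
real	3m46.612s
user	14m47.259s
sys	0m0.555s
```

```bash
python3 -c "
from h import *
to((.68,.36,.45))"
```

```text
q [-1.18 -0.34  1.45  2.23 -0.32  0.17  2.41] pos [ 0.5941 -0.1941  0.3167] tilt 49.67 az 6.2 x [-0.64  -0.096 -0.762] y [-0.125  0.992 -0.02 ] t 18.2167
row cm [-21.    53.62   2.48]
```

```bash
python3 -m jog '[[-21,53.6,2.5,0],[-21,53.6,2.5,0],[-21,53.6,2.5,0],[-21,53.6,2.5,0],[-21,53.6,2.5,0],[-21,53.6,2.5,0],[-21,53.6,2.5,0],[-21,53.6,2.5,0],[-21,53.6,2.5,0],[-21,53.6,2.5,0],[-21,53.6,2.5,0],[-21,53.6,2.5,0],[-21,53.6,2.5,0],[-21,53.6,2.5,0],[-21,53.6,2.5,0],[-21,53.6,2.5,0],[-21,53.6,2.5,0]]' | grep -E "force|t:"; cat > nx.py <<'E'
import sys,json,srch
from srch import *
from h import bot,st,to
def cur():
    q=bot.get_obs()["q"]; p,R=st(); return q,(fkj(q)[0],R),p
E
python3 - <<'E'
from nx import *
q,cmd,p=cur(); off=p-cmd[0]; print("model off",off.round(3))
cmd=fkj(q)[:2]
for nm,W in(("direct",[]),("wp",[(.72,.28,.35)]),("wp2",[(.72,.2,.35)])):
    a,c=q,cmd
    for T in W+[(.61,-.19,.3),(.6,-.19,.2)]: a,c,m=go(a,c,np.array(T)-off); print(nm,m,a.round(2),c[0].round(3),np.round(tl(c),1))
to((.72,.28,.35))
E
```

```text
t: 19.63
tool_rot: [0.42, -0.06, 0.905, 0.016]
contact_force: [1.5, -0.3, -0.4]
grasp_force: 0.0
q [-0.02  0.04 -0.52  1.98  0.88  0.45  0.5 ] pos [0.6532 0.1912 0.4126] tilt 49.74 az 6.0 x [-0.64  -0.095 -0.763] y [-0.123  0.992 -0.021] t 19.6333
model off [-0.011 -0.02  -0.004]
direct 13 [-0.25 -0.01  0.33  2.21 -0.93  0.18  2.66] [ 0.631 -0.055  0.34 ] [48.5  2.2]
direct 8 [-1.2  -0.13  1.42  2.27 -1.02  0.17  2.96] [ 0.596 -0.139  0.304] [47.4  2.2]
wp 7 [-0.16  0.32 -0.54  1.83  1.27  0.57  0.11] [0.731 0.3   0.354] [49.5  1.2]
wp 15 [ 1.41  0.38 -1.41  2.25  2.02  0.17 -0.07] [ 0.652 -0.088  0.291] [49.7  0.8]
wp 7 [ 1.5   0.75 -1.35  2.33  2.4   0.35 -0.09] [ 0.611 -0.17   0.204] [49.7  0.8]
wp2 6 [-0.06  0.25 -0.48  1.91  1.23  0.43  0.2 ] [0.731 0.22  0.354] [49.5  1.2]
wp2 13 [ 1.41  0.39 -1.41  2.23  1.95  0.17  0.01] [ 0.656 -0.091  0.294] [49.6  0.8]
wp2 7 [ 1.51  0.76 -1.36  2.33  2.37  0.36 -0.05] [ 0.611 -0.17   0.204] [49.6  0.8]
q [-0.02  0.04 -0.52  1.98  0.88  0.45  0.5 ] pos [0.6532 0.1912 0.4126] tilt 49.74 az 6.0 x [-0.64  -0.095 -0.763] y [-0.123  0.992 -0.021] t 19.6333
row cm [-0.34  8.12  9.83]
```

```bash
python3 -m jog '[[0,8.1,9.8,0],[0,8.1,9.8,0],[0,8.1,9.8,0],[0,8.1,9.8,0],[0,8.1,9.8,0],[0,8.1,9.8,0]]' | grep -E "force|t:"; python3 -c "
from nx import *
q,cmd,p=cur(); cmd=fkj(q)[:2]; off=p-cmd[0]
for T in [(.62,-.19,.3),(.6,-.19,.2)]: q,cmd,m=go(q,cmd,np.array(T)-off); print(m,q.round(2),cmd[0].round(3),np.round(tl(cmd),1))
to((.62,-.19,.3))"
```

```text
t: 20.13
tool_rot: [0.419, -0.062, 0.906, 0.017]
contact_force: [0.1, -0.0, 1.2]
grasp_force: 0.0
q [-0.18  0.29 -0.51  1.87  1.25  0.55  0.12] pos [0.7168 0.2794 0.3465] tilt 49.62 az 6.2 x [-0.641 -0.098 -0.761] y [-0.126  0.992 -0.022] t 20.1333
15 [ 1.4   0.38 -1.41  2.25  2.03  0.17 -0.08] [ 0.65  -0.084  0.289] [49.5  0.9]
7 [ 1.55  0.72 -1.36  2.35  2.42  0.31 -0.1 ] [ 0.599 -0.176  0.208] [49.5  0.9]
q [-0.18  0.29 -0.51  1.87  1.25  0.55  0.12] pos [0.7168 0.2794 0.3465] tilt 49.62 az 6.2 x [-0.641 -0.098 -0.761] y [-0.126  0.992 -0.022] t 20.1333
row cm [ 14.36 -45.22  -8.19]
```

```bash
python3 -m jog '[[14.4,-45.2,-8.2,0],[14.4,-45.2,-8.2,0],[14.4,-45.2,-8.2,0],[14.4,-45.2,-8.2,0],[14.4,-45.2,-8.2,0],[14.4,-45.2,-8.2,0],[14.4,-45.2,-8.2,0],[14.4,-45.2,-8.2,0],[14.4,-45.2,-8.2,0],[14.4,-45.2,-8.2,0],[14.4,-45.2,-8.2,0],[14.4,-45.2,-8.2,0],[14.4,-45.2,-8.2,0],[14.4,-45.2,-8.2,0],[14.4,-45.2,-8.2,0],[14.4,-45.2,-8.2,0],[14.4,-45.2,-8.2,0]]' | grep -E "force|t:"; python3 -c "
from nx import *
q,cmd,p=cur(); cmd=fkj(q)[:2]; off=p-cmd[0]
for T in [(.59,-.198,.24),(.59,-.198,.11)]: q,cmd,m=go(q,cmd,np.array(T)-off); print(m,q.round(2),(cmd[0]+off).round(3),np.round(tl(cmd),1))
to((.59,-.198,.24))"
```

```text
t: 21.55
tool_rot: [0.417, -0.061, 0.907, 0.014]
contact_force: [0.7, 0.4, 1.2]
grasp_force: 0.0
q [ 1.51  0.46 -1.41  2.11  0.9   0.17  1.19] pos [ 0.624  -0.1722  0.2993] tilt 49.34 az 5.8 x [-0.645 -0.098 -0.758] y [-0.122  0.992 -0.025] t 21.55
5 [ 1.54  0.6  -1.38  2.21  1.75  0.18  0.49] [ 0.59  -0.198  0.24 ] [47.8  1.2]
7 [ 1.43  1.08 -1.29  2.27  2.36  0.54  0.21] [ 0.59  -0.198  0.11 ] [47.8  1.2]
q [ 1.51  0.46 -1.41  2.11  0.9   0.17  1.19] pos [ 0.624  -0.1722  0.2993] tilt 49.34 az 5.8 x [-0.645 -0.098 -0.758] y [-0.122  0.992 -0.025] t 21.55
row cm [ 6.94 -2.    1.1 ]
```

```bash
python3 -m jog '[[6.9,-2,1.1,0],[6.9,-2,1.1,0],[6.9,-2,1.1,0],[6.9,-2,1.1,0],[6.9,-2,1.1,0],[6.9,-2,1.1,0]]' | grep -E "force|t:"; python3 - <<'E'
from nx import *
p,R=st(); tz=R[:,2]; 
t=np.array([-np.sin(.169),np.cos(.169),0]); print("dspin",np.arctan2(t@-R[:,0],t@R[:,1]).round(3))
to(G+.02*tz+[0,0,.04],G+.02*tz)
import cv2
a=bot.read_camera("top")["pixels"][150:330,330:530,::-1]; b=bot.read_camera("wrist")["pixels"][:,:,::-1]
cv2.imwrite("pics/p2.png",np.hstack([cv2.resize(a,(400,360)),cv2.resize(b,(400,360))]))
E
```

```text
t: 22.05
tool_rot: [0.417, -0.062, 0.907, 0.015]
contact_force: [0.6, 0.9, -0.4]
grasp_force: 0.0
q [ 1.56  0.59 -1.4   2.2   1.57  0.18  0.65] pos [ 0.591  -0.1952  0.2401] tilt 49.31 az 6.0 x [-0.645 -0.099 -0.758] y [-0.125  0.992 -0.024] t 22.05
dspin -0.011
q [ 1.56  0.59 -1.4   2.2   1.57  0.18  0.65] pos [ 0.591  -0.1952  0.2401] tilt 49.31 az 6.0 x [-0.645 -0.099 -0.758] y [-0.125  0.992 -0.024] t 22.05
row cm [ 6.8  -0.08  5.54]
row cm [9.83 0.01 8.15]
```

View pics/p2.png

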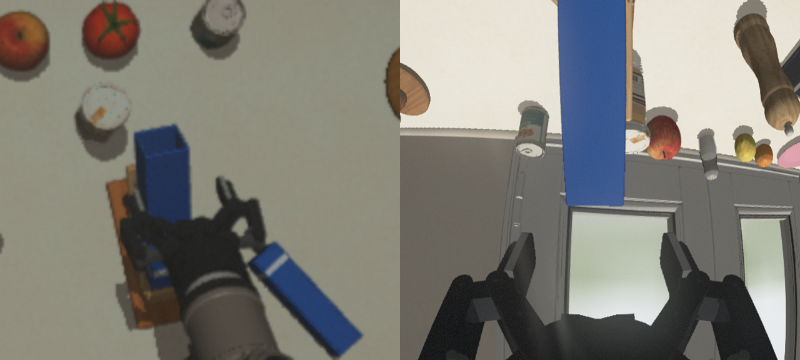

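```bash
python3 -m jog '[[3.4,-0.1,2.8,-0.01],[6.8,-0.3,5.5,-0.01],[8,-0.3,6.5,-0.01],[9,-0.3,7.4,-0.01],[9.8,-0.3,8.1,-0.01],[9.8,-0.3,8.1,-0.01],[9.8,-0.3,8.1,-0.01]]'  | grep -E "force|t:|width"; python3 - <<'E'
from nx import *
p,R=st(); to(G+.02*R[:,2])
import cv2
b=bot.read_camera("wrist")["pixels"][:,:,::-1]; a=bot.read_camera("scene")["pixels"][120:300,300:480,::-1]
cv2.imwrite("pics/p3.png",np.hstack([cv2.resize(a,(400,360)),cv2.resize(b,(400,360))]))
E
```

```text
t: 22.73
tool_rot: [0.418, -0.067, 0.906, 0.015]
contact_force: [0.3, -0.5, 1.1]
gripper_width: 1.002
grasp_force: 0.0
q [ 1.46  0.98 -1.34  2.26  2.23  0.46  0.28] pos [ 0.5909 -0.1999  0.1138] tilt 49.41 az 6.2 x [-0.642 -0.109 -0.759] y [-0.134  0.991 -0.029] t 22.7333
q [ 1.46  0.98 -1.34  2.26  2.23  0.46  0.28] pos [ 0.5909 -0.1999  0.1138] tilt 49.41 az 6.2 x [-0.642 -0.109 -0.759] y [-0.134  0.991 -0.029] t 22.7333
row cm [ 0.2   0.18 -0.04]
```

View pics/p3.png

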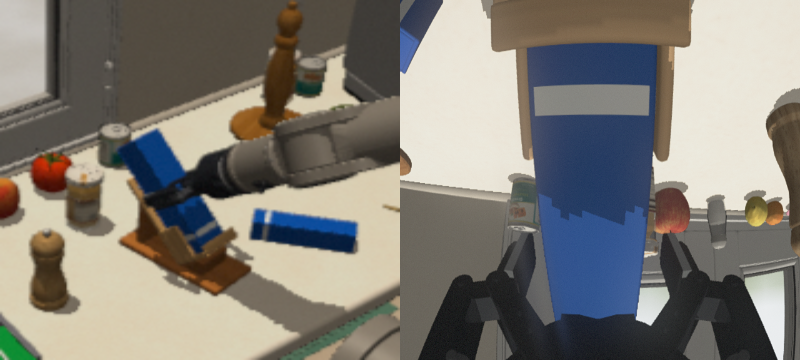

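```bash
python3 -m jog '[[0,0,0,0],[0,0,0,0],[0,0,0,0],[0,0,0,0],[0,0,0,0],[0,0,0,0]]' 1 100; python3 - <<'E'
from nx import *
p,R=st(); to(p+np.array([.06,.02,.06]),p+np.array([.08,.03,.14]))
E
```

```text
t: 23.33
eef_pos: [0.5899, -0.2008, 0.1148]
tool_rot: [0.418, -0.068, 0.906, 0.013]
contact_force: [-19.5, -6.2, 19.1]
gripper_width: 0.6
grasp_force: 98.6
q [ 1.46  0.98 -1.34  2.26  2.23  0.46  0.28] pos [ 0.5899 -0.2008  0.1148] tilt 49.47 az 6.0 x [-0.641 -0.112 -0.759] y [-0.133  0.99  -0.034] t 23.3333
q [ 1.46  0.98 -1.34  2.26  2.23  0.46  0.28] pos [ 0.5899 -0.2008  0.1148] tilt 49.47 az 6.0 x [-0.641 -0.112 -0.759] y [-0.133  0.99  -0.034] t 23.3333
row cm [-8.63  0.98  0.79]
row cm [-16.09   1.43  -2.81]
```

```bash
python3 -m jog '[[0,0,-0.4,0],[-2,0,-0.6,0],[-5,0,-0.8,0],[-8,0,-1,0],[-11,0,-1.5,0],[-14,0,-2,0],[-14,0,-2,0],[-14,0,-2,0]]' | grep -E "force|t:|width"
cat > pour.py <<'E'
from nx import *
pz=np.array([np.cos(.169),np.sin(.169),1])/2**.5
Rg=np.array([[-.641,-.112,-.759],[-.133,.99,-.034]]).T; Rg=np.c_[Rg,np.cross(Rg[:,0],Rg[:,1])]
pzt=Rg.T@pz; pyt=np.array([0,1,0.]); pyt-=pzt*(pzt@pyt); pyt/=np.linalg.norm(pyt); pxt=np.cross(pyt,pzt)
BC=np.array([.572,.226,.005]); cb,sb=np.cos(-.034),np.sin(-.034); RB=np.array([[cb,-sb,0],[sb,cb,0],[0,0,1]])
def geo(R,p):
    g=p-.019*R[:,2]; Z=R@pzt;Y=R@pyt;X=R@pxt; M=g+.1*Z; return g,X,Y,Z,M
def surf(R,p):
    g,X,Y,Z,M=geo(R,p); u=np.linspace(-.026,.026,9); s=np.linspace(-.11,.10,43); P=[g+Z*a+X*b+Y*c for a in s for b in u for c in u if max(abs(b),abs(c))>.025]
    for sg in(1,-1): P+=[g+sg*Y*y+R[:,0]*x+R[:,2]*z for y in(.027,.041) for x in(-.012,0,.012) for z in(.019,0,-.02,-.04)]
    return np.array(P)
def chk(R,p):
    P=surf(R,p); o=[]
    for c,r,h in(((.565,.432),.038,.097),((.57,.025),.029,.152)):
        d=np.hypot(*(P[:,:2]-c).T)-r; o.append(np.max([d,P[:,2]-h],0).min())
    L=(P-BC)@RB; 
    # rails/walls
    rail=(abs(abs(L[:,1])-.0985)<.006)&(abs(L[:,0]+.0427)<.09); o.append((P[rail,2]-.048).min() if rail.any() else 9)
    w=(abs(L[:,0]-.043)<.006); o.append((P[w,2]-.036).min() if w.any() else 9)
    cv=(L[:,0]<-.035)&(abs(L[:,1])<.1); o.append((P[cv,2]-.048).min() if cv.any() else 9)
    return np.round(o,3)
E
python3 - <<'E'
from pour import *
q=bot.get_obs()["q"]; p,R=st(); g,X,Y,Z,M=geo(R,p); print("pot elev",np.degrees(np.arcsin(Z[2])).round(1),"mouth",M.round(3))
for s in np.radians([0,110,116,122,128]):
    R2=R@Ro.from_euler("z",s).as_matrix(); _,X,Y,Z,M=geo(R2,np.zeros(3)); cor=[M+.026*(a*X+b*Y) for a in(1,-1) for b in(1,-1)]; low=min(cor,key=lambda c:c[2])
    T=BC+RB@np.array([-.005,.05,0]); T[2]=.050; p2=T-low
    print(np.degrees(s).round(),"elev",np.degrees(np.arcsin(Z[2])).round(1),"head",np.degrees(np.arctan2(Z[0],-Z[1])).round(1),"TCP",p2.round(3),"clear glass,mill,rail,wall,cover",chk(R2,p2),"ik",[x.round(2).tolist() for x in ik(p2,R2,6)][:2])
E
```

```text
t: 24.0
tool_rot: [0.419, -0.069, 0.905, 0.012]
contact_force: [0.0, -0.5, -2.5]
gripper_width: 0.602
grasp_force: 104.5
q [ 1.3   0.6  -1.22  2.08  1.67  0.19  0.53] pos [ 0.6665 -0.1858  0.2355] tilt 49.56 az 6.0 x [-0.64  -0.114 -0.76 ] y [-0.134  0.99  -0.035] t 24.0
pot elev 45.1 mouth [ 0.722 -0.175  0.319]
0.0 elev 45.1 head 99.8 TCP [ 0.499  0.238 -0.014] clear glass,mill,rail,wall,cover [ 0.118  0.154  9.     9.    -0.147] ik [[-1.22, 0.9, 0.42, 2.44, 2.76, 0.81, -2.09]]
110.0 elev -16.0 head -2.0 TCP [0.583 0.364 0.1  ] clear glass,mill,rail,wall,cover [-0.01   0.202  0.014  9.     0.031] ik [[-1.49, 0.73, 0.72, 2.14, 2.45, 0.27, 2.64], [-1.32, 0.65, 0.51, 2.13, 2.22, 0.36, 2.95]]
116.0 elev -20.5 head -6.2 TCP [0.59  0.358 0.107] clear glass,mill,rail,wall,cover [0.    0.197 0.019 0.094 0.03 ] ik [[-1.45, 0.7, 0.69, 2.14, 2.42, 0.28, 2.61], [-1.22, 0.61, 0.41, 2.13, 2.17, 0.4, 2.96]]
122.0 elev -24.9 head -10.5 TCP [0.596 0.352 0.113] clear glass,mill,rail,wall,cover [0.009 0.192 0.023 0.078 0.03 ] ik [[-1.41, 0.67, 0.66, 2.13, 2.39, 0.28, 2.57], [-1.09, 0.57, 0.29, 2.13, 2.13, 0.44, 2.96]]
128.0 elev -29.2 head -15.2 TCP [0.601 0.345 0.119] clear glass,mill,rail,wall,cover [0.019 0.188 0.029 0.073 0.026] ik [[-1.33, 0.63, 0.59, 2.13, 2.33, 0.31, 2.58], [-0.91, 0.54, 0.11, 2.13, 2.1, 0.5, 2.96]]
```

```bash
python3 - <<'E'
from pour import *
q=bot.get_obs()["q"]; p,R=st(); m=fkj(q); off=p-m[0]; dR=m[1].T@R; print("model ang err",np.degrees(Ro.from_matrix(dR).magnitude()).round(1),off.round(3))
def run(name,W):
    a=q; c=m[:2]; print(name)
    for T,s,n in W:
        r=((np.array(T)-off-c[0])@c[1])*100; a,c=call(a,c,[[*r,s]]*n,**KW)
        Rr=c[1]@dR; print("  ",n,a.round(2),"err",np.linalg.norm(c[0]+off-T).round(3),"elev",np.degrees(np.arcsin((Rr@pzt)[2])).round(1),"tilt",np.round(tl((0,Rr)),1),"clear",chk(Rr,c[0]+off)[:3])
run("A",[((.66,.05,.36),.6,10),((.63,.33,.28),.75,9),((.61,.36,.16),.25,6),((.60,.35,.12),.56,8),((.61,.30,.30),0,10),((.66,.0,.36),-1.0,12),((.65,-.18,.3),-1.16,16)])
run("B",[((.63,.33,.30),1.35,17),((.61,.36,.16),.25,6),((.60,.35,.12),.56,8)])
to((.66,.05,.36),(.63,.33,.28))
E
```

```text
q [ 1.3   0.6  -1.22  2.08  1.67  0.19  0.53] pos [ 0.6665 -0.1858  0.2355] tilt 49.56 az 6.0 x [-0.64  -0.114 -0.76 ] y [-0.134  0.99  -0.035] t 24.0
model ang err 4.0 [-0.038 -0.011 -0.023]
A
   10 [ 1.14  0.15 -1.41  2.04  0.8   0.29  0.25] err 0.0 elev 38.4 tilt [51.1  4.2] clear [0.271 0.124 0.248]
   9 [ 0.18  0.39 -1.01  1.96  1.48  0.72 -1.38] err 0.047 elev 12.2 tilt [51.6  0.9] clear [0.148 0.146 0.21 ]
   6 [-0.11  0.66 -0.88  1.97  1.81  0.9  -2.01] err 0.0 elev 1.7 tilt [51.4 -0.2] clear [0.03  0.202 0.088]
   8 [-0.08  0.73 -0.9   2.01  1.92  0.95 -2.65] err 0.0 elev -21.9 tilt [50.1 -2.3] clear [0.014 0.195 0.031]
   10 [ 0.22  0.39 -1.1   1.96  1.45  0.77 -2.19] err 0.0 elev -21.9 tilt [50.1 -2.3] clear [0.153 0.146 0.223]
   12 [ 1.24  0.14 -1.41  2.03  0.51  0.26  0.01] err 0.004 elev 18.9 tilt [51.5  1.7] clear [0.287 0.148 9.   ]
   16 [ 1.48  0.51 -1.41  2.06  0.97  0.22  1.16] err 0.0 elev 45.0 tilt [49.4  6. ] clear [0.538 0.15  9.   ]
B
   17 [ 0.26  0.61 -1.3   1.91  1.62  1.   -1.42] err 0.0 elev 11.8 tilt [51.6  0.8] clear [0.156 0.176 0.219]
   6 [ 0.04  0.8  -1.1   1.98  1.9   1.07 -1.98] err 0.0 elev 1.3 tilt [51.4 -0.3] clear [0.03  0.203 0.088]
   8 [ 0.07  0.9  -1.12  2.02  2.    1.13 -2.59] err 0.0 elev -22.3 tilt [50.1 -2.3] clear [0.014 0.195 0.031]
q [ 1.3   0.6  -1.22  2.08  1.67  0.19  0.53] pos [ 0.6665 -0.1858  0.2355] tilt 49.56 az 6.0 x [-0.64  -0.114 -0.76 ] y [-0.134  0.99  -0.035] t 24.0
row cm [-11.73  23.    -6.69]
row cm [-6.91 51.41 -1.54]
```

```bash
python3 -m jog '[[-11.7,23,-6.7,0.6],[-11.7,23,-6.7,0.6],[-11.7,23,-6.7,0.6],[-11.7,23,-6.7,0.6],[-11.7,23,-6.7,0.6],[-11.7,23,-6.7,0.6],[-11.7,23,-6.7,0.6],[-6.9,51.4,-1.5,1.35],[-6.9,51.4,-1.5,1.35],[-6.9,51.4,-1.5,1.35],[-6.9,51.4,-1.5,1.35],[-6.9,51.4,-1.5,1.35],[-6.9,51.4,-1.5,1.35],[-6.9,51.4,-1.5,1.35],[-6.9,51.4,-1.5,1.35],[-6.9,51.4,-1.5,1.35],[-6.9,51.4,-1.5,1.35],[-6.9,51.4,-1.5,1.35],[-6.9,51.4,-1.5,1.35]]' | grep -E "force|t:|width"; cat > lk.py <<'E'
from pour import *
import cv2,sys
p,R=st(); g,X,Y,Z,M=geo(R,p); cor=min([M+.026*(a*X+b*Y) for a in(1,-1) for b in(1,-1)],key=lambda c:c[2])
print("elev",np.degrees(np.arcsin(Z[2])).round(1),"head",np.degrees(np.arctan2(Z[0],-Z[1])).round(1),"low corner in bay",((cor-BC)@RB).round(3),"clear",chk(R,p))
def tgt(s,bx,by,h):
    R2=R@Ro.from_euler("z",s).as_matrix(); _,X,Y,Z,M=geo(R2,np.zeros(3)); low=min([M+.026*(a*X+b*Y) for a in(1,-1) for b in(1,-1)],key=lambda c:c[2])
    T=BC+RB@np.array([bx,by,0]); T[2]=h; p2=T-low
    print("spin",round(s,2),"row",((p2-p)@R*100).round(1),"elev",np.degrees(np.arcsin(Z[2])).round(1),"head",np.degrees(np.arctan2(Z[0],-Z[1])).round(1),"clear",chk(R2,p2))
E
python3 -c "
from lk import *
for s in(0,.25,.4,.55,.7,.8,.85,.9): tgt(s,-.005,.05,.055)
"
```

```text
t: 25.58
tool_rot: [0.317, 0.514, 0.75, 0.271]
contact_force: [0.4, -0.4, -2.0]
gripper_width: 0.601
grasp_force: 104.6
q [ 0.13  0.5  -1.15  2.01  1.61  0.94 -1.58] pos [0.6289 0.3283 0.2769] tilt 49.26 az 6.2 x [-0.272  0.942 -0.196] y [0.599 0.325 0.732] t 25.5833
elev 8.4 head 19.4 low corner in bay [0.079 0.006 0.263] clear [0.14  0.172 0.197 0.215 9.   ]
spin 0 row [ 10.8 -18.9   8.1] elev 8.4 head 19.4 clear [-2.50e-02  2.17e-01 -1.00e-03  9.00e+00  1.20e-02]
spin 0.25 row [  9.9 -16.6   8.1] elev -2.3 head 10.0 clear [-2.30e-02  2.17e-01  9.00e-03  9.00e+00  2.60e-02]
spin 0.4 row [  9.1 -15.3   8.1] elev -8.8 head 4.4 clear [-0.02   0.211  0.014  9.     0.034]
spin 0.55 row [  8.1 -14.2   8.1] elev -15.3 head -1.4 clear [-7.00e-03  2.03e-01  1.90e-02  9.00e+00  3.60e-02]
spin 0.7 row [  6.9 -13.3   8.1] elev -21.7 head -7.4 clear [0.006 0.196 0.025 0.092 0.035]
spin 0.8 row [  6.  -12.7   8.1] elev -25.9 head -11.6 clear [0.015 0.191 0.029 0.081 0.035]
spin 0.85 row [  5.6 -12.5   8.1] elev -27.9 head -13.8 clear [0.018 0.189 0.03  0.078 0.035]
spin 0.9 row [  5.1 -12.3   8.1] elev -29.9 head -16.2 clear [0.02  0.187 0.034 0.078 0.035]
```

```bash
python3 -m jog '[[4,-6,2,0.12],[8.6,-12.2,4.5,0.25],[8.6,-12.2,4.5,0.3],[8.6,-12.2,4.5,0.3],[8.2,-12.1,5.3,0.4],[7.5,-12,6.1,0.5],[7.2,-12.2,6.7,0.6],[6.7,-12.6,7.4,0.7],[6.7,-12.6,7.4,0.7],[6.7,-12.6,7.4,0.7]]' | grep -E "force|t:|width"; python3 -c "
from lk import *
for s in(0,.05,.1,.15,.2): tgt(s,-.005,.05,.052)
a=bot.read_camera('scene')['pixels'][230:350,170:330,::-1]; b=bot.read_camera('top')['pixels'][210:330,140:300,::-1]
cv2.imwrite('pics/p4.png',np.hstack([cv2.resize(x,(400,300)) for x in (a,b)]))"
```

```text
t: 26.42
tool_rot: [0.206, 0.74, 0.528, 0.363]
contact_force: [-0.5, 0.2, -0.4]
gripper_width: 0.601
grasp_force: 104.6
q [-0.05  0.8  -1.09  2.12  1.95  1.18 -2.62] pos [0.593  0.3544 0.1245] tilt 49.34 az 5.9 x [0.18 0.93 0.32] y [ 0.631 -0.359  0.688] t 26.4167
elev -21.6 head -7.5 low corner in bay [-0.004  0.048  0.061] clear [0.013 0.194 0.036 0.095 0.046]
spin 0 row [-0.3 -1.1  0.8] elev -21.6 head -7.5 clear [0.003 0.196 0.022 0.089 0.032]
spin 0.05 row [-0.4 -0.6  0.8] elev -23.7 head -9.6 clear [0.007 0.194 0.024 0.081 0.032]
spin 0.1 row [-0.6 -0.2  0.8] elev -25.8 head -11.7 clear [0.012 0.191 0.026 0.078 0.032]
spin 0.15 row [-0.8  0.3  0.8] elev -27.8 head -13.9 clear [0.016 0.189 0.027 0.075 0.032]
spin 0.2 row [-1.   0.8  0.8] elev -29.9 head -16.2 clear [0.02  0.187 0.031 0.075 0.028]
```

View pics/p4.png

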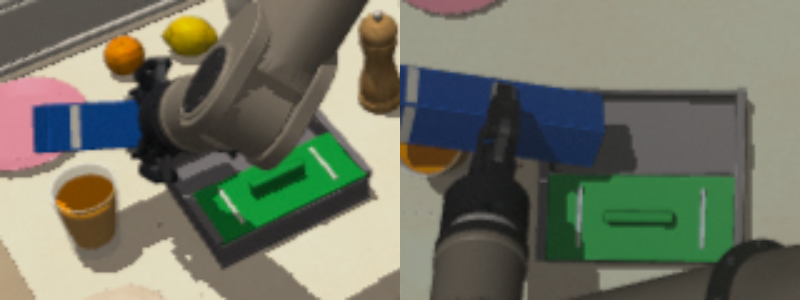

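```bash
python3 -m jog '[[-0.4,-0.6,0.8,0.05],[-0.6,-0.2,0.8,0.1],[-0.8,0.3,0.8,0.15],[-0.8,0.3,0.8,0.15],[-0.8,0.3,0.8,0.15],[-0.8,0.3,0.8,0.15],[-0.9,0.6,0.8,0.18],[-0.9,0.6,0.8,0.18],[-0.9,0.6,0.8,0.18],[-0.9,0.6,0.8,0.18],[-0.9,0.6,0.8,0.18],[-0.9,0.6,0.8,0.18]]' | grep -E "force|t:|width"; python3 -c "
from lk import *
from h import pts
c=bot.read_camera('top'); P=pts(c); L=(P-BC)@RB
np.savez('t5.npz',**c)
b=c['pixels'][240:300,190:290,::-1]
cv2.imwrite('pics/p5.png',cv2.resize(b,(800,480)))"
```

```text
t: 27.52
tool_rot: [0.171, 0.784, 0.459, 0.381]
contact_force: [-0.9, 0.0, -1.4]
gripper_width: 0.596
grasp_force: 104.6
q [-0.01  0.83 -1.11  2.12  1.97  1.19 -2.78] pos [0.5999 0.3476 0.121 ] tilt 49.37 az 6.2 x [0.288 0.85  0.441] y [ 0.59  -0.52   0.618] t 27.5167
elev -29.2 head -15.2 low corner in bay [-0.006  0.053  0.047] clear [0.016 0.191 0.029 0.078 0.028]
```

View pics/p5.png

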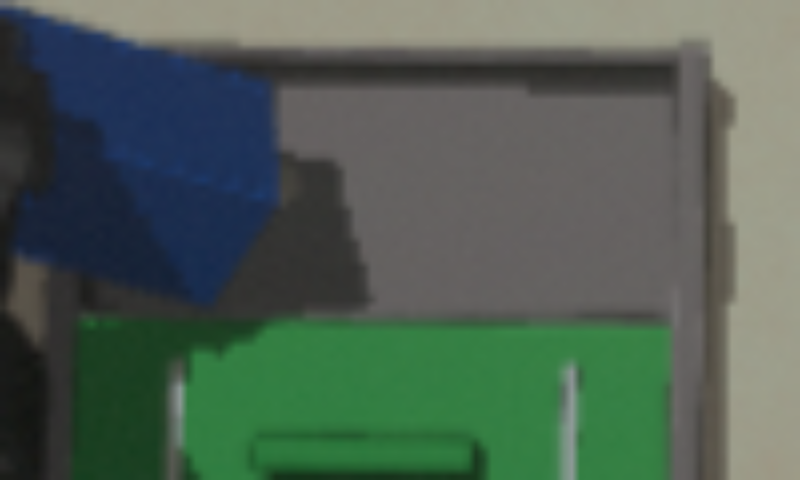

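```bash
cat > bay.py <<'E'
from pour import *
from h import pts
c=bot.read_camera("top"); P=pts(c); L=(P-BC)@RB; px=c["pixels"].astype(int)
m=(abs(L[...,0])<.036)&(abs(L[...,1])<.088)&(c["depth"]>0)&(L[...,2]<.05)
hsv=cv2.cvtColor(c["pixels"],cv2.COLOR_RGB2HSV).astype(int) if (cv2:=__import__("cv2")) else 0
for y in np.arange(.08,-.09,-.02):
    s=m&(abs(L[...,1]-y)<.01); print(y.round(2),s.sum(),"z max/med",L[s][:,2].max().round(3) if s.any() else None,np.median(L[s][:,2]).round(3) if s.any() else None,"val p5,50,95",np.percentile(hsv[...,2][s],[2,50,98]).tolist() if s.any() else None)
E
python3 -m jog '[[0,0,0,0],[0,0,0,0],[0,0,0,0],[0,0,0,0]]' | grep -E "t:|force"; python3 bay.py
```

```text
t: 27.9
tool_rot: [0.171, 0.784, 0.459, 0.381]
contact_force: [0.0, -1.0, -2.0]
grasp_force: 104.5
0.08 15 z max/med 0.007 -0.001 val p5,50,95 [47.0, 50.0, 51.72]
0.06 12 z max/med 0.001 -0.002 val p5,50,95 [47.44, 50.5, 52.78]
0.04 109 z max/med 0.007 -0.001 val p5,50,95 [49.16, 53.0, 101.84]
0.02 198 z max/med 0.05 -0.001 val p5,50,95 [51.0, 67.0, 112.24000000000001]
-0.0 215 z max/med 0.048 -0.0 val p5,50,95 [52.0, 101.0, 113.72]
-0.02 214 z max/med 0.031 0.002 val p5,50,95 [82.26, 101.0, 116.74000000000001]
-0.04 216 z max/med 0.013 0.0 val p5,50,95 [98.3, 102.0, 137.0]
-0.06 214 z max/med 0.01 -0.001 val p5,50,95 [78.94, 102.0, 103.74000000000001]
-0.08 189 z max/med 0.01 -0.001 val p5,50,95 [94.76, 102.0, 104.0]
```

```bash
python3 -m jog '[[0,0,0,0],[0,0,0,0],[0,0,0,0],[0,0,0,0],[0,0,0,0],[0,0,0,0],[0,0,0,0],[0,0,0,0]]' | grep -E "t:|force"; python3 bay.py; python3 -c "
from lk import *
for s in(0,.08): tgt(s,-.005,.06,.05); tgt(s,-.005,.09,.075)"
```

```text
t: 28.62
tool_rot: [0.171, 0.784, 0.459, 0.381]
contact_force: [-0.6, 0.7, -1.3]
grasp_force: 104.5
0.08 17 z max/med 0.004 -0.001 val p5,50,95 [44.6, 49.0, 51.68]
0.06 11 z max/med 0.004 -0.001 val p5,50,95 [44.6, 51.0, 53.0]
0.04 104 z max/med 0.007 -0.002 val p5,50,95 [50.0, 52.0, 102.0]
0.02 207 z max/med 0.05 -0.001 val p5,50,95 [50.12, 70.0, 115.27999999999997]
-0.0 218 z max/med 0.047 -0.001 val p5,50,95 [51.34, 101.0, 118.0]
-0.02 217 z max/med 0.033 0.0 val p5,50,95 [64.92, 101.0, 106.0]
-0.04 212 z max/med 0.018 0.001 val p5,50,95 [100.0, 103.0, 134.78]
-0.06 212 z max/med 0.007 -0.0 val p5,50,95 [94.0, 102.0, 144.12]
-0.08 190 z max/med 0.008 -0.001 val p5,50,95 [94.0, 102.0, 104.0]
q [-0.01  0.83 -1.11  2.12  1.97  1.19 -2.78] pos [0.6    0.3476 0.1211] tilt 49.38 az 6.2 x [0.288 0.85  0.441] y [ 0.59  -0.52   0.618] t 28.6667
elev -29.2 head -15.2 low corner in bay [-0.006  0.053  0.047] clear [0.016 0.191 0.029 0.078 0.028]
spin 0 row [ 0.5 -0.4  0.3] elev -29.2 head -15.2 clear [0.011 0.198 0.022 0.073 0.03 ]
spin 0 row [ 4.2 -0.4 -1. ] elev -29.2 head -15.2 clear [0.016 0.228 0.029 0.098 0.055]
spin 0.08 row [0.3 0.3 0.3] elev -32.4 head -19.0 clear [0.016 0.195 0.026 0.071 0.026]
spin 0.08 row [ 4.   0.4 -1. ] elev -32.4 head -19.0 clear [0.021 0.224 0.03  0.096 0.051]
```

```bash
python3 -m jog '[[0.5,0,-0.1,0],[1,-0.1,-0.2,0],[1.5,-0.1,-0.3,0],[2,-0.2,-0.4,0],[2.5,-0.2,-0.5,0],[3,-0.3,-0.6,0],[3.5,-0.3,-0.8,0],[4.2,-0.4,-1,0],[4.2,-0.4,-1,0],[4.2,-0.4,-1,0],[4.2,-0.4,-1,0],[4.2,-0.4,-1,0]]' | grep -E "t:|force"; python3 bay.py; python3 -c "
from lk import *"
```

```text
t: 29.67
tool_rot: [0.171, 0.784, 0.459, 0.381]
contact_force: [0.6, -1.2, -2.3]
grasp_force: 104.6
0.08 148 z max/med 0.007 -0.001 val p5,50,95 [49.0, 52.0, 101.0]
0.06 209 z max/med 0.012 0.0 val p5,50,95 [51.0, 72.0, 101.84]
0.04 217 z max/med 0.013 0.0 val p5,50,95 [52.0, 101.0, 153.68]
0.02 214 z max/med 0.012 -0.0 val p5,50,95 [75.38, 101.0, 155.74]
-0.0 215 z max/med 0.013 -0.0 val p5,50,95 [71.0, 101.0, 154.44]
-0.02 213 z max/med 0.015 -0.0 val p5,50,95 [97.24, 102.0, 138.76]
-0.04 208 z max/med 0.012 0.0 val p5,50,95 [101.0, 103.0, 150.57999999999996]
-0.06 211 z max/med 0.014 0.0 val p5,50,95 [73.0, 102.0, 134.0]
-0.08 189 z max/med 0.009 0.0 val p5,50,95 [93.76, 102.0, 104.24000000000001]
q [-0.06  0.82 -1.13  2.05  1.91  1.21 -2.73] pos [0.6022 0.3841 0.1433] tilt 49.36 az 6.1 x [0.288 0.85  0.44 ] y [ 0.59  -0.52   0.618] t 29.7167
elev -29.2 head -15.2 low corner in bay [-0.005  0.089  0.07 ] clear [0.016 0.227 0.029 0.098 0.051]
```

```bash
python3 - <<'E'
from pour import *
q=bot.get_obs()["q"]; p,R=st(); m=fkj(q); off=p-m[0]; dR=m[1].T@R
a=q;c=m[:2]
for T,s,n in [((.62,.34,.30),-.9,10),((.66,.05,.36),-.73,10),((.667,-.186,.26),-.6,9)]:
    r=((np.array(T)-off-c[0])@c[1])*100; a,c=call(a,c,[[*r,s]]*n,**KW); Rr=c[1]@dR
    print(a.round(2),"err",np.linalg.norm(c[0]+off-T).round(3),"tilt",np.round(tl((0,Rr)),1),chk(Rr,c[0]+off)[:2])
to((.62,.34,.30),(.66,.05,.36))
E
```

```text
q [-0.06  0.82 -1.13  2.05  1.91  1.21 -2.73] pos [0.6022 0.3841 0.1433] tilt 49.36 az 6.1 x [0.288 0.85  0.44 ] y [ 0.59  -0.52   0.618] t 29.7167
[ 0.24  0.54 -1.37  2.02  1.6   1.07 -1.52] err 0.0 tilt [46.2  4.4] [0.162 0.183]
[ 0.41 -0.08 -0.72  2.18  0.58  0.22  0.28] err 0.043 tilt [44.9  0.8] [0.229 0.117]
[-0.84 -0.11  0.68  2.22  0.77  0.17  0.63] err 0.19 tilt [46.1 -1.6] [0.364 0.108]
q [-0.06  0.82 -1.13  2.05  1.91  1.21 -2.73] pos [0.6022 0.3841 0.1433] tilt 49.36 az 6.1 x [0.288 0.85  0.44 ] y [ 0.59  -0.52   0.618] t 29.7167
row cm [ 3.67 13.03 -9.22]
row cm [-17.2   34.17 -12.47]
```

```bash
cat > rt.py <<'E'
from pour import *
q=bot.get_obs()["q"]; p,R=st(); m=fkj(q); off=p-m[0]; dR=m[1].T@R
def run(W,v=0):
    a=q;c=m[:2]; s=""
    for T,sp,n in W:
        r=((np.array(T)-off-c[0])@c[1])*100; a,c=call(a,c,[[*r,sp]]*n,**KW); Rr=c[1]@dR
        s+=f"\n   {a.round(2)} err {np.linalg.norm(c[0]+off-T):.3f} tilt {np.round(tl((0,Rr)),1)} {chk(Rr,c[0]+off)[:2]}"
    return s
E
python3 - <<'E'
from rt import *
E=((.667,-.186,.26),-.5,12)
for nm,W in dict(a=[((.72,.30,.3),-.9,10),((.74,.05,.33),-.83,10),E],b=[((.72,.30,.3),-1.7,15),((.67,-.18,.28),-.53,16)],
 c=[((.65,.35,.28),-.9,10),((.75,.1,.28),-.5,10),((.72,-.1,.27),-.4,8),E],d=[((.72,.3,.3),-.3,10),((.74,.0,.3),-.6,10),((.7,-.18,.28),-.8,10),E]).items(): print(nm,run(W))
E
```

```text
q [-0.06  0.82 -1.13  2.05  1.91  1.21 -2.73] pos [0.6022 0.3841 0.1433] tilt 49.36 az 6.1 x [0.288 0.85  0.44 ] y [ 0.59  -0.52   0.618] t 29.7167
a 
   [ 0.29  0.6  -1.27  1.91  1.64  0.95 -1.38] err 0.000 tilt [46.2  4.4] [0.162 0.187]
   [ 1.02  0.35 -1.41  2.07  1.44  0.43 -0.19] err 0.000 tilt [45.4  0.2] [0.288 0.099]
   [ 1.53  0.54 -1.41  2.22  1.88  0.17  0.32] err 0.010 tilt [46.3 -2.6] [0.54  0.148]
b 
   [ 0.3   0.59 -1.26  1.93  1.65  0.94 -0.6 ] err 0.000 tilt [45.4  0.3] [0.124 0.226]
   [ 1.51  0.51 -1.41  2.19  1.69  0.17  0.47] err 0.022 tilt [46.1 -3. ] [0.536 0.146]
c 
   [ 0.16  0.6  -1.28  1.98  1.66  1.06 -1.53] err 0.000 tilt [46.2  4.4] [0.142 0.199]
   [ 0.77  0.53 -1.33  2.07  1.74  0.63 -0.8 ] err 0.000 tilt [45.4  2. ] [0.225 0.11 ]
   [ 1.25  0.44 -1.32  2.17  1.81  0.23 -0.24] err 0.000 tilt [45.5 -0.2] [0.438 0.065]
   [ 1.53  0.54 -1.41  2.22  1.87  0.17  0.4 ] err 0.010 tilt [46.4 -2.9] [0.539 0.148]
d 
   [ 0.3   0.61 -1.28  1.9   1.64  0.97 -1.97] err 0.000 tilt [48.2  6. ] [0.171 0.174]
   [ 1.08  0.45 -1.41  2.1   1.61  0.43 -1.08] err 0.000 tilt [46.2  4.4] [0.31 0.11]
   [ 1.48  0.5  -1.41  2.15  1.44  0.17  0.17] err 0.001 tilt [45.4  0.3] [0.508 0.112]
   [ 1.53  0.54 -1.41  2.23  1.88  0.17  0.29] err 0.010 tilt [46.2 -2.5] [0.541 0.147]
```

```bash
python3 -c "
from rt import *
to((.72,.30,.3),(.74,.05,.33))"; python3 -m jog '[[1.8,2.5,-2.6,0],[3.5,4.9,-5.2,0],[3.5,4.9,-5.2,-0.1]]' | grep -E "t:|force";python3 -c "
from rt import *
to((.72,.30,.3),(.74,.05,.33))"
```

```text
q [-0.06  0.82 -1.13  2.05  1.91  1.21 -2.73] pos [0.6022 0.3841 0.1433] tilt 49.36 az 6.1 x [0.288 0.85  0.44 ] y [ 0.59  -0.52   0.618] t 29.7167
q [-0.06  0.82 -1.13  2.05  1.91  1.21 -2.73] pos [0.6022 0.3841 0.1433] tilt 49.36 az 6.1 x [0.288 0.85  0.44 ] y [ 0.59  -0.52   0.618] t 29.7167
row cm [ 3.15 21.   -2.  ]
row cm [-16.21  37.03  -4.48]
t: 29.97
tool_rot: [0.189, 0.759, 0.496, 0.377]
contact_force: [0.4, 1.6, -0.6]
grasp_force: 104.6
q [ 0.    0.68 -1.21  2.01  1.74  1.16 -2.49] pos [0.6032 0.3876 0.2311] tilt 49.85 az 6.5 x [0.224 0.896 0.384] y [ 0.611 -0.436  0.661] t 29.9667
q [ 0.    0.68 -1.21  2.01  1.74  1.16 -2.49] pos [0.6032 0.3876 0.2311] tilt 49.85 az 6.5 x [0.224 0.896 0.384] y [ 0.611 -0.436  0.661] t 29.9667
row cm [-2.58 15.51  3.67]
row cm [-23.37  29.62   1.09]
```

```bash
python3 -m jog '[[-2.6,15.5,3.7,-0.8],[-2.6,15.5,3.7,-0.8],[-2.6,15.5,3.7,-0.8],[-2.6,15.5,3.7,-0.8],[-2.6,15.5,3.7,-0.8],[-2.6,15.5,3.7,-0.8],[-2.6,15.5,3.7,-0.8],[-23.4,29.6,1.1,-1.63],[-23.4,29.6,1.1,-1.63],[-23.4,29.6,1.1,-1.63],[-23.4,29.6,1.1,-1.63],[-23.4,29.6,1.1,-1.63],[-23.4,29.6,1.1,-1.63],[-23.4,29.6,1.1,-1.63],[-23.4,29.6,1.1,-1.63],[-23.4,29.6,1.1,-1.63]]' | grep -E "t:|force";python3 -c "
from rt import *
print(run([((.667,-.186,.26),-.5,12)]),run([((.7,-.18,.28),-.5,10),((.667,-.186,.26),0,12)]))
t=np.array([-np.sin(.169),np.cos(.169),0]); print('dspin',np.arctan2(t@-R[:,0],t@R[:,1]).round(3)); print(off)
to((.7,-.18,.28),(.667,-.186,.26))"
```

```text
t: 31.3
tool_rot: [0.401, 0.161, 0.894, 0.116]
contact_force: [0.1, 0.6, -0.8]
grasp_force: 104.6
q [ 0.8   0.45 -1.2   1.95  1.45  0.46 -0.15] pos [0.739  0.0448 0.3224] tilt 49.34 az 5.9 x [-0.627  0.381 -0.68 ] y [0.195 0.921 0.337] t 31.3

   [ 1.35  0.54 -1.27  2.11  1.59  0.17  0.57] err 0.000 tilt [47.4  6.1] [0.546 0.152] 
   [ 1.31  0.6  -1.3   2.03  1.42  0.26  0.75] err 0.000 tilt [47.4  6.1] [0.544 0.158]
   [ 1.34  0.54 -1.26  2.11  1.58  0.17  0.57] err 0.000 tilt [47.4  6.1] [0.546 0.152]
dspin -0.503
[-0.02397423 -0.01820186 -0.01487251]
q [ 0.8   0.45 -1.2   1.95  1.45  0.46 -0.15] pos [0.739  0.0448 0.3224] tilt 49.34 az 5.9 x [-0.627  0.381 -0.68 ] y [0.195 0.921 0.337] t 31.3
row cm [ -3.25 -22.89  -1.95]
row cm [ -0.05 -24.76  -3.18]
```

```bash
python3 -m jog '[[-3.3,-22.9,-2,-0.5],[-3.3,-22.9,-2,-0.5],[-3.3,-22.9,-2,-0.5],[-3.3,-22.9,-2,-0.5],[-3.3,-22.9,-2,-0.5],[-3.3,-22.9,-2,-0.5],[-3.3,-22.9,-2,-0.5],[-3.3,-22.9,-2,-0.5],[-3.3,-22.9,-2,-0.5]]' | grep -E "t:|force";cat > al.py <<'E'
from rt import *
s=np.arctan2(Rg[:,1]@-R[:,0],Rg[:,1]@R[:,1]); e=Ro.from_matrix(Rg@R.T).as_rotvec(); print("dspin",s.round(3),"orient err deg",np.degrees(e).round(1))
g=np.array([.5899,-.2008,.1148]); zp=pz; nx_=np.array([-.697,-.119,.707])
def rel(R2,d,o): # keep pot bottom location despite orientation error
    # pot bottom rel TCP in tool frame
    b=np.array([0,0,-.019])-.11*pzt; return g+Rg@b-R2@b+d*zp+o*nx_
for d,o in((.15,.006),(.1,.005),(.05,.004),(.0,.004),(0,0)): print(d,((rel(R@Ro.from_euler("z",s).as_matrix(),d,o)-p)@R*100).round(2))
E
python3 al.py
```

```text
t: 32.05
tool_rot: [0.418, -0.067, 0.906, 0.016]
contact_force: [0.2, 0.8, -0.9]
grasp_force: 104.6
q [ 1.29  0.61 -1.3   1.98  1.26  0.28  0.91] pos [ 0.7011 -0.1762  0.281 ] tilt 49.39 az 6.4 x [-0.642 -0.108 -0.759] y [-0.134  0.991 -0.028] t 32.05
dspin -0.004 orient err deg [-0.3 -0.1 -0.1]
0.15 [ 5.02 -0.42  2.77]
0.1 [10.01 -0.44  2.5 ]
0.05 [15.01 -0.46  2.22]
0.0 [19.99 -0.48  1.84]
0 [20.02 -0.46  2.24]
```

```bash
python3 -m jog '[[5,-0.4,2.8,0],[5,-0.4,2.8,0],[7.5,-0.4,2.6,0],[10,-0.4,2.5,0],[10,-0.4,2.5,0],[10,-0.4,2.5,0]]' | grep -E "t:|force";python3 al.py; python3 - <<'E'
from pour import *
from h import pts
import cv2
p,R=st()
for n in("top","scene"):
    c=bot.read_camera(n); P=pts(c); h=cv2.cvtColor(c["pixels"],cv2.COLOR_RGB2HSV).astype(int)
    b=(c["depth"]>0)&(abs(h[...,0]-112)<12)&(h[...,1]>120)&(P[...,2]>.06)&(P[...,0]>.4)&(P[...,1]>-.3)&(P[...,1]<-.05); b=cv2.erode(b.astype(np.uint8),np.ones((3,3)))>0
    Q=P[b]; a=.1658; ex=np.array([np.cos(a),np.sin(a),0]); ey=np.array([-np.sin(a),np.cos(a),0]); ez=np.array([0,0,1]); zp=(ex+ez)/2**.5; nx=(ex-ez)/2**.5
    print(n,len(Q),"d",np.percentile(Q@nx,[2,10,30,50]).round(4),"lat",np.percentile(Q@ey,[1,50,99]).round(4),"s",(Q@zp).min().round(3),(Q@zp).max().round(3))
    F=Q[abs(Q@nx-np.percentile(Q@nx,20))<.008]; mm=F.mean(0); V=np.linalg.svd(F-mm)[2]; nn=V[2]*np.sign(V[2]@nx); print("  n",nn.round(3),"incl",np.degrees(np.arcsin(-nn[2])).round(1))
E
```

```text
t: 32.55
tool_rot: [0.417, -0.068, 0.906, 0.017]
contact_force: [1.8, 0.3, -0.8]
grasp_force: 104.6
q [ 1.33  0.75 -1.27  2.12  1.95  0.3   0.35] pos [ 0.6553 -0.1877  0.1877] tilt 49.28 az 6.6 x [-0.644 -0.109 -0.757] y [-0.137  0.99  -0.026] t 32.55
dspin -0.003 orient err deg [-0.4 -0.2 -0.2]
0.15 [-5.13 -0.15  0.26]
0.1 [-0.13 -0.17 -0.01]
0.05 [ 4.86 -0.18 -0.28]
0.0 [ 9.85 -0.2  -0.65]
0 [ 9.88 -0.18 -0.25]
q [ 1.33  0.75 -1.27  2.12  1.95  0.3   0.35] pos [ 0.6553 -0.1877  0.1877] tilt 49.28 az 6.6 x [-0.644 -0.109 -0.757] y [-0.137  0.99  -0.026] t 32.55
top 942 d [0.2556 0.2574 0.2591 0.2604] lat [-0.3139 -0.292  -0.2696] s 0.552 0.666
  n [ 0.7    0.108 -0.706] incl 44.9
scene 754 d [0.2545 0.2569 0.2594 0.2618] lat [-0.3109 -0.2719 -0.2617] s 0.46 0.658
  n [ 0.702  0.094 -0.706] incl 44.9
```

```bash
python3 -m jog '[[1.5,-0.2,0,0],[3,-0.3,-0.1,0],[4.5,-0.3,-0.2,0],[6,-0.3,-0.3,0],[7.2,-0.3,-0.4,0],[8.4,-0.3,-0.5,0],[9.2,-0.3,-0.5,0],[9.6,-0.3,-0.4,0],[9.6,-0.3,-0.3,0],[9.6,-0.3,-0.3,0]]' ;python3 al.py
```

```text
t: 33.48
eef_pos: [0.5937, -0.2044, 0.1192]
tool_rot: [0.418, -0.067, 0.906, 0.014]
contact_force: [0.7, 0.1, -1.1]
gripper_width: 0.6
grasp_force: 104.6
q [ 1.46  0.95 -1.33  2.25  2.22  0.43  0.27] pos [ 0.5937 -0.2044  0.1192] tilt 49.44 az 6.2 x [-0.642 -0.11  -0.759] y [-0.134  0.991 -0.031] t 33.4833
dspin -0.002 orient err deg [-0.2 -0.  -0. ]
0.15 [-14.47   0.45   0.58]
0.1 [-9.48  0.44  0.3 ]
0.05 [-4.48  0.43  0.02]
0.0 [ 0.5   0.41 -0.36]
0 [0.53 0.43 0.03]
```

```bash
python3 -m jog '[[0,0.2,0,0],[0.3,0.3,0,0],[0.5,0.3,0,0],[0.7,0.3,0,0],[0.7,0.3,0,0]]' | grep -E "t:|pos|force";python3 al.py
```

```text
t: 33.9
eef_pos: [0.5896, -0.2017, 0.1152]
tool_rot: [0.419, -0.068, 0.905, 0.015]
contact_force: [3.9, 1.3, 5.3]
grasp_force: 104.2
q [ 1.46  0.97 -1.33  2.26  2.25  0.45  0.26] pos [ 0.5896 -0.2017  0.1152] tilt 49.63 az 6.3 x [-0.639 -0.111 -0.761] y [-0.135  0.99  -0.031] t 33.9
dspin -0.001 orient err deg [-0.2  0.2 -0.1]
0.15 [-15.01   0.1    0.63]
0.1 [-10.02   0.09   0.33]
0.05 [-5.03  0.09  0.03]
0.0 [-0.04  0.08 -0.37]
0 [-0.01  0.1   0.02]
```

```bash
python3 -m jog '[[0,0,0,0],[0,0,0,0],[0,0,0,0],[0,0,0,0],[0,0,0,0],[-2,0,-2,0],[-4,0,-4,0],[-7,0,-6,0],[-10,0,-8.2,0],[-10,0,-8.2,0],[-10,0,-8.2,0]]' -1 | grep -E "t:|pos|force|width"; python3 - <<'E'
from pour import *
from h import pts
import cv2
p,R=st()
for n in("top","scene"):
    c=bot.read_camera(n); P=pts(c); h=cv2.cvtColor(c["pixels"],cv2.COLOR_RGB2HSV).astype(int)
    b=(c["depth"]>0)&(abs(h[...,0]-112)<12)&(h[...,1]>120)&(P[...,2]>.06)&(P[...,0]>.4)&(P[...,1]>-.3)&(P[...,1]<-.05); b=cv2.erode(b.astype(np.uint8),np.ones((3,3)))>0
    Q=P[b]; a=.1658; ex=np.array([np.cos(a),np.sin(a),0]); ey=np.array([-np.sin(a),np.cos(a),0]); ez=np.array([0,0,1]); zp=(ex+ez)/2**.5; nx=(ex-ez)/2**.5
    print(n,len(Q),"d",np.percentile(Q@nx,[2,10,30,50]).round(4),"lat",np.percentile(Q@ey,[1,50,99]).round(4),"s",(Q@zp).min().round(3),(Q@zp).max().round(3))
E
```

```text
t: 34.82
eef_pos: [0.5908, -0.1982, 0.2444]
tool_rot: [0.418, -0.068, 0.906, 0.013]
contact_force: [4.1, 15.9, 10.4]
gripper_width: 1.002
grasp_force: 0.0
q [ 1.57  0.59 -1.41  2.19  1.51  0.17  0.73] pos [ 0.5908 -0.1982  0.2444] tilt 49.45 az 6.0 x [-0.641 -0.112 -0.759] y [-0.134  0.99  -0.034] t 34.8167
top 754 d [0.2603 0.262  0.2638 0.2653] lat [-0.3166 -0.2974 -0.2739] s 0.464 0.568
scene 861 d [0.2587 0.2615 0.2638 0.2662] lat [-0.3139 -0.2754 -0.2655] s 0.368 0.557
```

```bash
python3 -m jog '[[0,0,0,0]]' | grep -E "force|t:"; python3 -c "
from rt import *
for nm,W in dict(a=[((.70,-.18,.28),0,6),((.72,.0,.33),0,10),((.66,.2,.2),0,12),((.44,.23,.12),0,10)],b=[((.66,-.1,.33),0,8),((.55,.15,.3),0,10),((.42,.23,.2),0,10),((.42,.23,.06),0,8)],c=[((.70,-.18,.28),0,6),((.72,.1,.3),0,10),((.5,.23,.2),0,12),((.42,.23,.1),0,10),((.42,.23,.06),0,8)]).items(): print(nm,run(W))
to((.70,-.18,.28))"
```

```text
t: 35.0
tool_rot: [0.417, -0.067, 0.906, 0.014]
contact_force: [0.3, -0.1, -0.0]
grasp_force: 0.0
q [ 1.57  0.59 -1.41  2.2   1.52  0.17  0.72] pos [ 0.5897 -0.1983  0.2418] tilt 49.35 az 6.1 x [-0.643 -0.11  -0.758] y [-0.133  0.991 -0.031] t 35.0
a 
   [ 1.32  0.73 -1.39  1.96  1.38  0.39  0.87] err 0.000 tilt [49.3  6.1] [0.544 0.156]
   [ 1.04  0.55 -1.39  1.94  1.38  0.5   0.56] err 0.000 tilt [49.3  6.1] [0.371 0.094]
   [ 0.45  0.63 -1.12  2.09  1.91  0.74 -0.24] err 0.000 tilt [49.3  6.1] [0.163 0.105]
   [-0.49  0.35 -0.36  2.44  2.05  0.68 -0.97] err 0.016 tilt [48.5  5.2] [0.121 0.175]
b 
   [ 1.37  0.38 -1.41  2.04  0.8   0.25  1.16] err 0.000 tilt [49.3  6.1] [0.46  0.094]
   [ 0.77 -0.09 -1.17  2.25  0.9   0.18  0.47] err 0.000 tilt [49.3  6.1] [0.204 0.086]
   [ 0.71 -0.32 -1.41  2.44  1.09  0.17 -0.1 ] err 0.026 tilt [48.2  5.9] [0.16  0.178]
   [ 0.7  -0.34 -1.41  2.44  0.85  0.17  0.12] err 0.158 tilt [46.7  5.6] [0.158 0.182]
c 
   [ 1.32  0.73 -1.39  1.96  1.38  0.39  0.87] err 0.000 tilt [49.3  6.1] [0.544 0.156]
   [ 0.76  0.54 -1.26  1.94  1.55  0.57  0.26] err 0.000 tilt [49.3  6.1] [0.275 0.065]
   [ 0.46  0.42 -1.29  2.36  1.86  0.81 -0.51] err 0.000 tilt [49.3  6.1] [0.134 0.146]
   [-0.84  0.38 -0.05  2.44  2.06  0.64 -1.11] err 0.029 tilt [48.5  4.8] [0.115 0.189]
   [-0.87  0.5  -0.02  2.44  2.16  0.69 -1.26] err 0.024 tilt [48.   3.7] [0.12  0.186]
q [ 1.57  0.59 -1.41  2.2   1.52  0.17  0.72] pos [ 0.5897 -0.1983  0.2418] tilt 49.35 az 6.1 x [-0.643 -0.11  -0.758] y [-0.133  0.991 -0.031] t 35.0
row cm [-10.19   0.22   5.98]
```

```bash
python3 -m jog '[[-10.2,0.2,6,0],[-10.2,0.2,6,0],[-10.2,0.2,6,0],[-10.2,0.2,6,0],[-10.2,0.2,6,0]]' - 20| grep -E "contact|t:"; python3 -c "
from rt import *
print(run([((.72,.1,.3),0,9),((.52,.235,.2),0,10),((.499,.233,.1),0,6),((.499,.233,.054),0,6),((.58,.23,.054),0,10)]))
to((.72,.1,.3),(.52,.235,.2))"
```

```text
t: 35.42
tool_rot: [0.418, -0.068, 0.906, 0.016]
contact_force: [0.2, -0.8, -1.1]
q [ 1.32  0.67 -1.37  1.98  1.34  0.34  0.87] pos [ 0.702  -0.1779  0.2804] tilt 49.46 az 6.4 x [-0.641 -0.11  -0.759] y [-0.136  0.99  -0.028] t 35.4167

   [ 0.71  0.47 -1.2   1.96  1.51  0.52  0.25] err 0.000 tilt [49.5  6.4] [0.275 0.065]
   [ 0.37  0.41 -1.22  2.32  1.84  0.79 -0.5 ] err 0.000 tilt [49.5  6.4] [0.123 0.146]
   [ 0.17  0.68 -1.04  2.4   2.14  1.03 -0.76] err 0.000 tilt [49.5  6.4] [0.123 0.149]
   [ 0.1   0.81 -0.95  2.4   2.26  1.12 -0.83] err 0.000 tilt [49.5  6.4] [0.123 0.149]
   [ 0.16  0.83 -0.91  2.25  2.28  0.99 -0.71] err 0.000 tilt [49.5  6.4] [0.123 0.132]
q [ 1.32  0.67 -1.37  1.98  1.34  0.34  0.87] pos [ 0.702  -0.1779  0.2804] tilt 49.46 az 6.4 x [-0.641 -0.11  -0.759] y [-0.136  0.99  -0.028] t 35.4167
row cm [-5.69 27.22  2.45]
row cm [13.24 43.6  -5.  ]
```

Feasible. Go, and measure the rib of the open cover on the way.

```bash
python3 -m jog '[[-5.7,27.2,2.5,0],[-5.7,27.2,2.5,0],[-5.7,27.2,2.5,0],[-5.7,27.2,2.5,0],[-5.7,27.2,2.5,0],[-5.7,27.2,2.5,0],[-5.7,27.2,2.5,0],[13.2,43.6,-5,0],[13.2,43.6,-5,0],[13.2,43.6,-5,0],[13.2,43.6,-5,0],[13.2,43.6,-5,0],[13.2,43.6,-5,0],[13.2,43.6,-5,0],[13.2,43.6,-5,0],[13.2,43.6,-5,0],[13.2,43.6,-5,0]]' | grep -E "contact|t:"; python3 - <<'E'
from rt import *
from h import pts
import cv2
c=dict(np.load("t5.npz")); P=pts(c); h=cv2.cvtColor(c["pixels"],cv2.COLOR_RGB2HSV).astype(int)
g=(c["depth"]>0)&(abs(h[...,0]-60)<12)&(h[...,1]>130)&(P[...,1]>.1)&(P[...,1]<.36)&(P[...,0]>.4)
L=(P-BC)@RB; G_=L[g]; print("green z pct",np.percentile(G_[:,2],[5,50,95,99]).round(3),"ext",G_.min(0).round(3),G_.max(0).round(3))
hi=G_[G_[:,2]>np.median(G_[:,2])+.012]; print("rib local",len(hi),hi.min(0).round(3),hi.max(0).round(3),hi.mean(0).round(3),"world",(BC+RB@hi.mean(0)).round(3))
to((.499,.233,.1),(.499,.233,.054))
E
```

```text
t: 36.83
tool_rot: [0.418, -0.066, 0.906, 0.014]
contact_force: [0.1, -0.5, -0.5]
q [ 0.33  0.51 -1.33  2.37  1.83  1.01 -0.55] pos [0.5206 0.2319 0.1995] tilt 49.38 az 6.1 x [-0.643 -0.109 -0.758] y [-0.132  0.991 -0.031] t 36.8333
green z pct [0.031 0.036 0.053 0.06 ] ext [-0.128 -0.092  0.026] [-0.043  0.093  0.066]
rib local 135 [-0.092 -0.036  0.049] [-0.08   0.032  0.066] [-0.087 -0.002  0.057] world [0.485 0.227 0.062]
q [ 0.33  0.51 -1.33  2.37  1.83  1.01 -0.55] pos [0.5206 0.2319 0.1995] tilt 49.38 az 6.1 x [-0.643 -0.109 -0.758] y [-0.132  0.991 -0.031] t 36.8333
row cm [8.92 0.7  4.85]
row cm [12.41  0.84  7.85]
```

```bash
python3 -m jog '[[5,0.3,2,0],[8.9,0.4,4.9,0],[8.9,0.4,4.9,0],[10,0.4,5.9,0],[11.2,0.4,6.9,0],[12,0.4,7.5,0],[12.5,0.4,8,0],[12.5,0.4,8,0],[12.5,0.4,8,0]]' | grep -E "contact|t:|pos"; python3 -c "
from rt import *"
```

```text
t: 37.58
eef_pos: [0.506, 0.2333, 0.0514]
tool_rot: [0.415, -0.065, 0.907, 0.012]
contact_force: [-0.4, 0.2, 1.0]
q [ 0.26  1.26 -1.41  2.43  2.23  1.68 -0.52] pos [0.506  0.2333 0.0514] tilt 49.11 az 5.7 x [-0.647 -0.107 -0.755] y [-0.127  0.991 -0.032] t 37.5833
```

```bash
python3 -m jog '[[0.2,-0.2,-0.1,0],[0.5,-0.4,-0.2,0],[0.5,-0.4,-0.2,0]]' | grep -E "contact|t:|pos"; python3 -m jog '[[0,0,0,0],[0,0,0,0],[0,0,0,0],[0,0,0,0]]' 0.6 20 ; python3 -c "
from rt import *"
```

```text
t: 37.83
eef_pos: [0.5059, 0.2328, 0.0504]
tool_rot: [0.416, -0.066, 0.907, 0.011]
contact_force: [-0.2, 0.1, -0.8]
t: 38.17
eef_pos: [0.506, 0.2321, 0.0508]
tool_rot: [0.417, -0.066, 0.907, 0.01]
contact_force: [-1.2, -5.3, 6.1]
gripper_width: 0.807
grasp_force: 21.3
q [ 0.26  1.27 -1.41  2.44  2.24  1.69 -0.51] pos [0.506  0.2321 0.0508] tilt 49.28 az 5.5 x [-0.644 -0.111 -0.757] y [-0.127  0.991 -0.037] t 38.1667
```

```bash
python3 -m jog '[[-0.64,-0.16,0.75,0],[-1.28,-0.32,1.5,0],[-1.92,-0.48,2.25,0],[-2.56,-0.64,3,0],[-3.2,-0.8,3.75,0],[-3.84,-0.97,4.5,0],[-4.48,-1.13,5.25,0],[-5.12,-1.29,6,0],[-5.44,-1.37,6.4,0],[-5.44,-1.37,6.4,0],[-5.44,-1.37,6.4,0]]' ; cat > cov.py <<'E'
from rt import *
from h import pts
import cv2
for n in("top","scene"):
    c=bot.read_camera(n); P=pts(c); h=cv2.cvtColor(c["pixels"],cv2.COLOR_RGB2HSV).astype(int)
    g=(c["depth"]>0)&(abs(h[...,0]-60)<12)&(h[...,1]>130)&(P[...,1]>.1)&(P[...,1]<.36)&(P[...,0]>.4); L=((P-BC)@RB)[g]
    hi=L[L[:,2]>.05]; print(n,"green local x pct",np.percentile(L[:,0],[1,99]).round(3),"rib",len(hi),np.median(hi,0).round(3) if len(hi) else "")
E
python3 cov.py
```

```text
t: 39.08
eef_pos: [0.5919, 0.2291, 0.0509]
tool_rot: [0.417, -0.065, 0.906, 0.01]
contact_force: [0.5, -4.8, 5.6]
gripper_width: 0.812
grasp_force: 21.9
q [ 0.36  1.26 -1.38  2.29  2.29  1.5  -0.35] pos [0.5919 0.2291 0.0509] tilt 49.33 az 5.4 x [-0.643 -0.11  -0.758] y [-0.126  0.991 -0.037] t 39.0833
top green local x pct [-0.037  0.043] rib 103 [0.002 0.001 0.058]
scene green local x pct [-0.064  0.038] rib 41 [-0.039  0.03   0.094]
```

```bash
python3 -m jog '[[-0.13,-0.03,0.15,0],[-0.26,-0.06,0.3,0],[-0.26,-0.06,0.3,0]]' | grep -E "contact|pos|grasp"; python3 -m jog '[[-0.13,-0.03,0.15,0],[-0.13,-0.03,0.15,0]]' | grep -E "contact|pos|grasp"
```

```text
eef_pos: [0.5924, 0.2293, 0.0505]
contact_force: [-14.9, -11.0, 15.8]
grasp_force: 22.5
eef_pos: [0.5936, 0.2294, 0.0501]
contact_force: [-18.4, -11.2, 14.9]
grasp_force: 21.9
```

```bash
python3 -m jog '[[0.06,0,-0.1,0],[0.06,0,-0.1,0],[0.06,0,-0.1,0],[0.06,0,-0.1,0],[-2,0,-2,0],[-5,0,-4,0],[-9,0,-6,0],[-13,0,-8,0],[-13,0,-8,0],[-13,0,-8,0]]' -1; python3 cov.py; python3 - <<'E'
from rt import *
from h import pts
import cv2
c=bot.read_camera("top"); P=pts(c); h=cv2.cvtColor(c["pixels"],cv2.COLOR_RGB2HSV).astype(int)
b=(c["depth"]>0)&(abs(h[...,0]-112)<12)&(h[...,1]>120)&(P[...,2]>.06)&(P[...,0]>.4)&(P[...,1]>-.3)&(P[...,1]<-.05); b=cv2.erode(b.astype(np.uint8),np.ones((3,3)))>0
Q=P[b]; a=.1658; ex=np.array([np.cos(a),np.sin(a),0]); ey=np.array([-np.sin(a),np.cos(a),0]); ez=np.array([0,0,1]); zp=(ex+ez)/2**.5; nx=(ex-ez)/2**.5
print("pot d",np.percentile(Q@nx,[2,10,30,50]).round(4),"lat",np.percentile(Q@ey,[1,50,99]).round(4),"s",(Q@zp).max().round(3))
L=(P-BC)@RB; m=(c["depth"]>0)&(L[...,0]>-.125)&(L[...,0]<.05)&(abs(L[...,1])<.105)
w=m&(h[...,1]<60); print("box grey x",np.percentile(L[w][:,0],[1,99]).round(3))
E
```

```text
t: 40.43
eef_pos: [0.6224, 0.2398, 0.2055]
tool_rot: [0.419, -0.065, 0.905, 0.011]
contact_force: [-0.1, -0.0, -0.0]
gripper_width: 1.003
grasp_force: 0.0
q [ 0.41  0.75 -1.39  2.18  1.9   1.11 -0.3 ] pos [0.6224 0.2398 0.2055] tilt 49.6 az 5.7 x [-0.64  -0.109 -0.761] y [-0.128  0.991 -0.034] t 40.4333
top green local x pct [-0.039  0.043] rib 2 [-0.035 -0.064  0.27 ]
scene green local x pct [-0.046  0.039] rib 91 [-0.004  0.004  0.056]
q [ 0.41  0.76 -1.39  2.18  1.9   1.11 -0.3 ] pos [0.6202 0.2382 0.1996] tilt 49.11 az 5.7 x [-0.646 -0.11  -0.755] y [-0.129  0.991 -0.035] t 40.5333
pot d [0.2604 0.2616 0.2634 0.2647] lat [-0.3171 -0.2958 -0.2738] s 0.567
box grey x [-0.123  0.037]
```

```bash
python3 -m jog '[[0,0,0,0],[0,0,0,0]]' | grep contact; python3 -c "
from station import bot
print(bot.hand_in())"
```

```text
contact_force: [0.9, 0.2, -0.6]
the job is handed in; nothing more can be done
None
```

I handed the job in at about 41 s: the teaspoon lay flat in the cutlery bay before I slid the cover shut to its stop, and the holder measured back in its original place in the stand. The mill, glass and jar were never touched as far as I could tell, though I did not re-measure them; the hand-in gave no verdict.

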